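Put the washed suction jar back together

TASK

Rebuild the suction unit's collecting jar in its black holder, in this order: stand the amber jar in the holder, hang the steel basket in the jar's mouth, put the green lid plug-down into the basket's collar, and last stand the blue filter (not the yellow one) in the lid's dish. Set each part down fully seated and upright without dropping it, and leave the yellow filter, the spray bottle, the white pot and the pen cup where they are.

Things in the scene. Friction and masses are not known exactly. Their poses are not given: they have to be found in the camera images.
- holder_seat (a point): the holder: a low black round cup fixed to the desk, outside diameter 82, height 22, bore diameter 72, floor 6 thick (mm). The point is the centre of its inner floor, 6 above the desk, z up. It takes the jar with 6 play all round
- jar_center (a point): the jar: a clear amber open round jar, outside diameter 60, height 80, bore diameter 52, floor 5 thick, upright and loose on the desk, about 0.12 kg. The point is on its axis half-way up (40 above its underside), z up. Seated in the holder the point is 40 above holder_seat
- basket_center (a point): loose upright steel basket, 0.13 kg, 61 mm high. From its underside: body dia 44 up to 36, flange dia 62 from 36 to 41, open collar outside dia 44, bore 36, from 41 to 61: grip the collar from above, fingertips above the flange. Point on the axis half-way up (30.5), z up. Seated: flange on the jar's rim, body inside with 4 mm play, point 34.5 above jar_center
- lid_center (a point): loose green lid standing on its plug, 0.07 kg, 26 mm high. From its underside: plug dia 26 up to 14, then a dish of outside dia 56 (grip this) from 14 to 26, open on top, bore 46, its floor at 21. Point on the axis half-way up (13), z up. Seated: plug in the basket's collar with 5 mm play, dish resting on the collar's top edge, point 29.5 above basket_center
- filter_center (a point): the filter to fit: solid blue upright cylinder, white band near the top, dia 34, height 50 mm, loose, 0.05 kg. Point on its axis half-way up (25), z up. Seated on the floor of the lid's dish with 6 mm play, point 33 above lid_center; the dish's wall then reaches 5 up the filter: keep the fingertips higher than that
- spare_center (a point): a yellow filter of the same shape and size as the blue one, loose and upright: to be left alone. The point is on its axis half-way up (25)
- spray: a red spray bottle with a white cap and a paper label, diameter 38, height 95, loose and upright: to be left alone. Origin at the centre of its underside
- cotton_pot: a white ceramic pot, diameter 56, height 50, open on top, loose: to be left alone. Origin at the centre of its underside
- pen_cup: a grey pen cup, diameter 50, height 75, with three pens that reach 110 high, loose and upright: to be left alone. Origin at the centre of its underside

How it is judged:
By the outcome, as a careful person would: the job done as asked, in the order asked, and still so for the second after the job is handed in, with the robot touching nothing.
It also fails if it takes over 128 s, if anything falls off the work surface, if the arm or the gripper's body presses on something with over 40 N, if the wrist force passes 120 N, or if a joint passes its speed limit or range.

ROBOT

A 7-joint arm with a two-finger parallel gripper is mounted at the origin on the work surface. World frame = base frame: x ahead of the robot, y to its left, z up, the work surface at z = 0. Lengths are in m, angles in rad, forces in N, time in s.
With the tool pointing down it reaches from about 0.4 to 0.85 m from the base axis. Payload 6.9 kg.
Tool frame: the origin (TCP) lies at the very end of the fingers, on their centre line; the grasp point (between the pads) lies 19 mm behind it; z points along the fingers, y is the line along which they close (so a half turn about z gives the same grasp; the last joint's range is limited). The gripper opens to 85 mm and grips with 20 to 120 N. Pads are 22 mm wide; open, the fingers measure 114 mm over their backs; the gripper's body (76 mm by 85 mm) begins 54 mm behind the grasp point. The pads swing forward as they close: fully open they stand 13 mm farther back than shut.
Start: joints at [1.304, 0.507, -0.238, 1.5, 0.126, 1.149, -0.155], TCP at [0.228, -0.582, 0.231] pointing down, gripper open.
Joint ranges: [-3.08, 3.08], [-0.24, 2.05], [-1.43, 1.35], [0, 2.5], [-1.52, 4.66], [0.17, 1.96], [-2.89, 2.89]. Speed limits (rad/s): [2.39, 2.39, 3.14, 3.14, 3.14, 3.14, 3.14].

INTERFACE

Orientations are given as a 3x3 rotation matrix whose columns are the frame's x, y, z axes.
In Python, from station import robot, viewer, workorder gives the robot as it stands.
- The arm moves only by the tool jog_arm, never from a script. Its argument "steps" is a list of rows, each an object of numbers: "x", "y", "z": the shift along the tool's x, y, z in m; "rx", "ry", "rz": the turn, a rotation vector about the tool's x, y, z in degrees; "hand": the closure in counts, from 0 (fully open) to 255 (shut). In form: [{"x": .., "y": .., "z": .., "rx": .., "ry": .., "rz": .., "hand": ..}, ...]. A call has 1 to 10 rows; each row shifts and turns the commanded pose from where the row before left it, along the tool's axes as they then stand; what a row does not reach is not made up. A row lasts 1/12 s, in which the tool goes at most 41.7 mm and 7.16 degrees, less where a joint would pass 70% of its speed; a pose out of reach is approached as far as the arm can. A call with a gripper value outside its range is refused whole. The fingers move at their own pace and stop on an object; "newtons" is the grip in N (left out, the last holds). Time passes only in rows, so rows that do not move let the fingers close. It gives the time, the measured TCP pose, the force, the opening and the grip force at its end, in the units of the state.
- robot.observe(): the state, without advancing time (a new reading comes with each control period).
- viewer.capture(name): name is "scene" or "top" or "wrist"; returns a dict with "pixels" (400x640x3 uint8, blue, green, red), "fx", "fy", "cx", "cy" (pixels), "rvec" (rotation vector, rad) and "tvec" (3), from world to camera coordinates, as OpenCV has them. Camera axes: x right, y down, z forward; pixel columns grow to the right and rows downward; lengths in m; the calibration is good to about 2 mm. The wrist camera is an equidistant fisheye: a pixel r from the principal point sees the ray r / f radians off the axis. A picture is of the moment at which its call begins. There is no depth.
- workorder.finish_job(): hands the job in; it is judged then, once.
Trained networks look in a picture, given as the dict that the camera call returned (one of the last four; its "shot" number tells which), for a name from the list of things; names that differ only in an ending like _2 or _b are one class to them, and where a whole thing is asked for, a point or a joint stands for the part that bears it (a point fixed in the world has none). Each returns a list of dicts, best first, with "conf" (0 to 1); they miss things now and then, are a little off and sometimes report something else, mostly with a low value. They report only what shows in the picture. A call takes as long as a camera call.
- viewer.recognise(picture, thing): "pixel" ([row, column] in pixels, amid what is visible of it).
- viewer.masks_of(picture, thing): "pixels" (400x640 bool, what is visible of it) and "pixel" ([row, column] in pixels, amid what is visible of it).
- viewer.place_of(picture, thing): "pixel" ([row, column] in pixels: a listed point, or the origin of a listed thing).
The state is a dict: "t": time; "joint_pos": joint angles; "joint_vel": joint speeds; "joint_efforts": joint torques, N m; "tool_pos": TCP position; "tool_rot": TCP orientation; "wrist_force": force on the tool from outside, world axes, zero at the start; "moment": the same for the moment, N m; "width": opening from 0.0 (shut) to 1.0 (fully open); "gripper_force": force on a finger pad.
Only numpy, scipy, OpenCV 4.12 (cv2) and the standard library are available. Lean on these libraries where they do the work, as an engineer would, in place of code of your own. Each camera call takes 0.05 s, during which the arm holds its last target. There are 200 camera calls.

## Working session

There is one attempt and no reset: what is moved stays moved. The work goes in short steps, Python scripts to look and compute and a tool call to move; the robot and the scene stay as the last step left them, time stands still between calls to the robot, and variables do not carry over. Pictures are saved under pics/ and viewed, at most 14 in all, crops included, and the job is handed in when it is done.

Besides the shell and the picture viewer there is one more tool, called after "Emit:" by a JSON object that holds its "method" and its "body". jog_arm: Moves the arm, as the interface text tells. Its arguments: {"type":"object","properties":{"steps":{"type":"array","items":{"type":"object","properties":{"x":{"type":"number"},"y":{"type":"number"},"z":{"type":"number"},"rx":{"type":"number"},"ry":{"type":"number"},"rz":{"type":"number"},"hand":{"type":"number"}}}},"newtons":{"type":"number"}},"required":["steps"]}

```bash
mkdir -p pics; ls; cat > h.py <<'E'
import numpy as np, cv2
from station import robot, viewer, workorder
def cam(p):
    R,_=cv2.Rodrigues(np.array(p["rvec"],float)); return R,np.array(p["tvec"],float).ravel()
def ray(p,pix,fish=False):
    R,t=cam(p); v,u=pix
    a=(u-p["cx"])/p["fx"]; b=(v-p["cy"])/p["fy"]
    if fish:
        r=np.hypot(a,b); d=np.array([a/r*np.sin(r),b/r*np.sin(r),np.cos(r)]) if r>1e-9 else np.array([0,0,1.])
    else: d=np.array([a,b,1.])
    return -R.T@t, R.T@d
def atz(p,pix,z,fish=False):
    o,d=ray(p,pix,fish); return o+d*(z-o[2])/d[2]
def proj(p,X,fish=False):
    R,t=cam(p); c=R@np.array(X,float)+t
    a,b=c[0]/c[2],c[1]/c[2]
    if fish:
        r=np.hypot(c[0],c[1]); th=np.arctan2(r,c[2]); a,b=c[0]/r*th,c[1]/r*th
    return np.array([b*p["fy"]+p["cy"],a*p["fx"]+p["cx"]])
def st():
    s=robot.observe(); print("t",round(s["t"],2),"pos",np.round(s["tool_pos"],4),"F",np.round(s["wrist_force"],1),"w",round(s["width"],3),"g",s["gripper_force"]); return s
Z={"holder_seat":.006,"jar_center":.04,"basket_center":.0305,"lid_center":.013,"filter_center":.025,"spare_center":.025,"spray":0,"cotton_pot":0,"pen_cup":0}
E
cat > a.py <<'E'
from h import *
s=st(); print(np.round(s["tool_rot"],3))
for c in ("scene","top"):
    p=viewer.capture(c); cv2.imwrite(f"pics/{c}0.png",p["pixels"]); print(c,"cam at",ray(p,(0,0))[0].round(3))
    for n,z in Z.items():
        print(n,[(np.round(d["pixel"],1).tolist(),round(d["conf"],2),atz(p,d["pixel"],z).round(4)[:2].tolist()) for d in viewer.place_of(p,n)[:3]])
E
python3 a.py
```

```text
pics
t 0.0 pos [ 0.2273 -0.5816  0.2304] F [-0.1 -0.6 -0.4] w 1.002 g 0.0
[[ 0.931  0.364 -0.001]
 [ 0.364 -0.931  0.002]
 [-0.    -0.002 -1.   ]]
scene cam at [0.951 0.581 0.822]
holder_seat [([318.1, 373.5], 0.83, [0.6198, 0.284])]
jar_center [([140.2, 291.9], 0.63, [0.4605, -0.2856])]
basket_center [([263.5, 328.9], 0.83, [0.6251, 0.1307])]
lid_center [([200.9, 265.2], 0.55, [0.6382, -0.1397])]
filter_center [([158.4, 253.9], 0.48, [0.585, -0.2955]), ([226.4, 306.8], 0.35, [0.6027, 0.0064])]
spare_center [([198.6, 355.6], 0.5, [0.4464, 0.0017])]
spray [([227.6, 306.7], 0.98, [0.5942, -0.0085])]
cotton_pot [([178.2, 317.7], 0.94, [0.468, -0.1418]), ([224.8, 307.7], 0.42, [0.5869, -0.0148])]
pen_cup [([291.0, 437.8], 0.68, [0.4586, 0.314])]
top cam at [0.4   0.015 1.039]
holder_seat [([163.5, 174.1], 0.59, [0.6064, 0.2866])]
jar_center [([241.7, 463.5], 0.84, [0.4531, -0.3004])]
basket_center [([156.8, 245.7], 0.93, [0.6181, 0.1369])]
lid_center [([156.3, 381.0], 0.55, [0.6286, -0.1405])]
filter_center [([173.5, 456.9], 0.8, [0.5932, -0.2945])]
spare_center [([246.6, 314.2], 0.47, [0.4393, -0.0046])]
spray [([168.4, 319.0], 0.63, [0.6031, -0.0126])]
cotton_pot [([234.4, 383.1], 0.59, [0.4676, -0.1466])]
pen_cup [([232.9, 156.2], 0.8, [0.463, 0.3173])]
```

View pics/scene0.png

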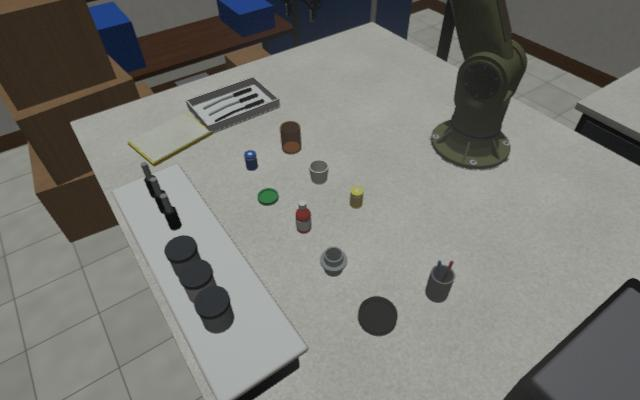

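View pics/top0.png

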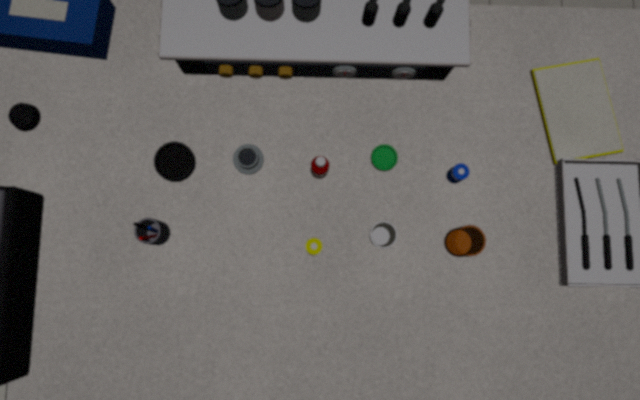

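Scene: jar (291,137), blue filter (251,159), lid (268,196), basket (333,261) and black holder (378,316). The top view agrees, with the holder at (175,161), the basket at (248,158) and the jar at (465,241). The network's points match these. I'll align the tool with the world axes and head for the jar.

Emit:
{"method": "jog_arm", "body": {"steps": [{"rz": 7.1},{"rz": 7.1},{"rz": 7.15},{"x": 0.03,"y": -0.03},{"x": 0.03,"y": -0.03},{"x": 0.03,"y": -0.03},{"x": 0.03,"y": -0.03},{"x": 0.03,"y": -0.03},{"x": 0.03,"y": -0.03},{"x": 0.02,"y": -0.03}]}}

```text
$.steps[0]: bad value
```

Emit:
{"method": "jog_arm", "body": {"steps": [{"x": 0.02,"y": -0.03},{"x": 0.01,"y": -0.03},{},{},{}]}}

```text
$.steps[0]: bad value
```

```bash
cat > w.py <<'E'
from h import *
import sys
s=st(); print(np.round(s["tool_rot"],3).tolist(), np.round(s["joint_pos"],2))
p=viewer.capture("wrist"); cv2.imwrite(f"pics/{sys.argv[1]}.png",p["pixels"]); print("cam",ray(p,(0,0))[0].round(3), "axis",cam(p)[0][2].round(2),p["fx"],p["cx"],p["cy"])
for n in sys.argv[2:]:
    print(n,[(np.round(d["pixel"],1).tolist(),round(d["conf"],2),atz(p,d["pixel"],Z[n],True).round(4)[:2].tolist()) for d in viewer.place_of(p,n)[:2]])
E
python3 w.py w1 jar_center filter_center lid_center basket_center holder_seat
```

```text
t 1.0 pos [ 0.2276 -0.5821  0.2313] F [ 0.6 -0.4  0.6] w 1.002 g 0.0
[[0.931, 0.364, 0.0], [0.364, -0.931, 0.0], [0.0, 0.0, -1.0]] [ 1.3   0.51 -0.24  1.5   0.13  1.15 -0.15]
cam [ 0.29  -0.558  0.374] axis [-0.25 -0.1  -0.96] 309.70691628693146 321.4183171217502 199.933289024129
jar_center []
filter_center []
lid_center []
basket_center []
holder_seat []
```

View pics/w1.png

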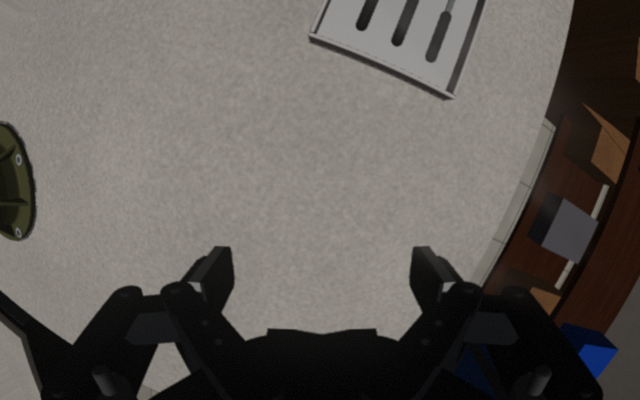

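The wrist view shows only the gripper's fingers (row 270, columns 215 and 430) and the tray corner, with no parts in sight. The move was refused, probably because each row needs every field.

Emit:
{"method": "jog_arm", "body": {"newtons": 40, "steps": [{"x": 0,"y": 0,"z": 0,"rx": 0,"ry": 0,"rz": 7.1,"hand": 0},{"x": 0,"y": 0,"z": 0,"rx": 0,"ry": 0,"rz": 7.1,"hand": 0},{"x": 0,"y": 0,"z": 0,"rx": 0,"ry": 0,"rz": 7.15,"hand": 0},{"x": 0.025,"y": -0.03,"z": 0,"rx": 0,"ry": 0,"rz": 0,"hand": 0},{"x": 0.025,"y": -0.03,"z": 0,"rx": 0,"ry": 0,"rz": 0,"hand": 0},{"x": 0.025,"y": -0.03,"z": 0,"rx": 0,"ry": 0,"rz": 0,"hand": 0},{"x": 0.025,"y": -0.03,"z": 0,"rx": 0,"ry": 0,"rz": 0,"hand": 0},{"x": 0.025,"y": -0.03,"z": 0,"rx": 0,"ry": 0,"rz": 0,"hand": 0},{"x": 0.025,"y": -0.03,"z": 0,"rx": 0,"ry": 0,"rz": 0,"hand": 0},{"x": 0.025,"y": -0.03,"z": 0,"rx": 0,"ry": 0,"rz": 0,"hand": 0}]}}

```text
t: 2.13
tool_pos: [0.4035, -0.3705, 0.2315]
tool_rot: [[1.0, -0.0, 0.0], [-0.0, -1.0, -0.0], [0.0, 0.0, -1.0]]
wrist_force: [0.6, -0.1, 0.1]
width: 0.998
gripper_force: 0.0
```

Emit:
{"method": "jog_arm", "body": {"steps": [{"x": 0.025,"y": -0.03,"z": 0,"rx": 0,"ry": 0,"rz": 0,"hand": 0},{"x": 0.01,"y": -0.03,"z": 0,"rx": 0,"ry": 0,"rz": 0,"hand": 0},{"x": 0,"y": -0.02,"z": 0,"rx": 0,"ry": 0,"rz": 0,"hand": 0},{"x": 0,"y": 0,"z": 0,"rx": 0,"ry": 0,"rz": 0,"hand": 0},{"x": 0,"y": 0,"z": 0,"rx": 0,"ry": 0,"rz": 0,"hand": 0}]}}

```text
t: 2.55
tool_pos: [0.438, -0.291, 0.2316]
tool_rot: [[1.0, 0.003, 0.0], [0.003, -1.0, -0.0], [0.0, 0.0, -1.0]]
wrist_force: [0.3, -0.3, -1.0]
width: 1.0
gripper_force: 0.0
```

```bash
python3 w.py w2 jar_center filter_center lid_center basket_center
```

```text
t 2.55 pos [ 0.438  -0.291   0.2316] F [ 0.3 -0.3 -1. ] w 1.0 g 0.0
[[1.0, 0.003, 0.0], [0.003, -1.0, -0.0], [0.0, 0.0, -1.0]] [ 0.7   0.35 -0.22  1.76  0.09  1.04 -1.12]
cam [ 0.505 -0.292  0.374] axis [-0.27 -0.   -0.96] 309.70691628693146 321.4183171217502 199.933289024129
jar_center [([165.6, 330.5], 0.71, [0.4517, -0.3018])]
filter_center [([37.8, 326.2], 0.6, [0.5959, -0.2968])]
lid_center [([24.0, 202.8], 0.58, [0.6269, -0.1471])]
basket_center [([71.7, 40.8], 0.91, [0.6107, 0.134]), ([153.6, 200.9], 0.6, [0.4661, -0.1506])]
```

View pics/w2.png

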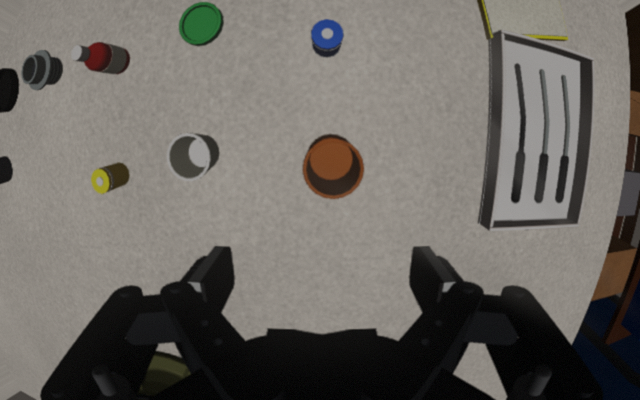

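The wrist view shows the jar's rim centred near (333,167), blue filter (327,35), lid (201,23), pot (192,157) and yellow filter (103,180). I'll refine positions by fitting each part's silhouette to its mask.

```bash
cat > fit.py <<'E'
from h import *
from scipy.optimize import minimize
import sys
# profile: (radius, height above underside)
P={"jar_center":[(.03,0),(.03,.08)],"basket_center":[(.022,0),(.022,.036),(.031,.036),(.031,.041),(.022,.061)],
"lid_center":[(.013,0),(.028,.014),(.028,.026)],"filter_center":[(.017,0),(.017,.05)],"spare_center":[(.017,0),(.017,.05)],"holder_seat":[(.041,0),(.041,.022)]}
A=np.linspace(0,2*np.pi,40,endpoint=False)
def sil(p,n,x,y,base,fish):
    m=np.zeros((400*4,640*4),np.uint8); pr=P[n]
    for (r0,z0),(r1,z1) in zip(pr,pr[1:]):
        pts=[proj(p,(x+r*np.cos(a),y+r*np.sin(a),base+z),fish)[::-1] for r,z in((r0,z0),(r1,z1)) for a in A]
        h=cv2.convexHull(np.float32(pts)); cv2.fillConvexPoly(m,np.int32(np.round((h+.5)*4)),1)
    return cv2.resize(m.astype(np.float32),(640,400),interpolation=cv2.INTER_AREA)
def fit(p,n,base=0.,fish=False,box=None):
    best=None
    D=viewer.masks_of(p,n)
    for d in D[:1]:
        M=d["pixels"].astype(np.float32); c=atz(p,d["pixel"],base+P[n][-1][1]/2,fish)[:2]
        def cost(v):
            S=sil(p,n,v[0],v[1],base,fish); return 1-np.minimum(S,M).sum()/np.maximum(S,M).sum()
        r=minimize(cost,c,method="Nelder-Mead",options=dict(initial_simplex=[c,c+[.01,0],c+[0,.01]],xatol=2e-4,fatol=1e-4,maxiter=60))
        best=(r.x.round(4).tolist(),"iou",round(1-r.fun,3),"conf",round(d["conf"],2))
    return best
if __name__=="__main__":
    for c in sys.argv[1].split(","):
        p=viewer.capture(c)
        for n in sys.argv[2:]:
            n,b=(n.split("@")+["0"])[:2]
            print(c,n,fit(p,n,float(b),c=="wrist"))
E
python3 fit.py wrist,top,scene jar_center filter_center lid_center basket_center holder_seat
```

```text
wrist jar_center ([0.4555, -0.3028], 'iou', np.float64(0.956), 'conf', 0.82)
wrist filter_center ([0.5946, -0.2964], 'iou', np.float64(0.953), 'conf', 0.8)
wrist lid_center ([0.6258, -0.1467], 'iou', np.float64(0.925), 'conf', 0.56)
wrist basket_center ([0.6137, 0.1316], 'iou', np.float64(0.908), 'conf', 0.62)
wrist holder_seat ([0.6117, 0.2859], 'iou', np.float64(0.979), 'conf', 0.87)
top jar_center None
top filter_center ([0.594, -0.296], 'iou', np.float64(0.785), 'conf', 0.86)
top lid_center ([0.6265, -0.1454], 'iou', np.float64(0.95), 'conf', 0.65)
top basket_center ([0.6134, 0.1318], 'iou', np.float64(0.957), 'conf', 0.61)
top holder_seat None
scene jar_center ([0.4542, -0.3009], 'iou', np.float64(0.951), 'conf', 0.55)
scene filter_center ([0.5972, -0.2962], 'iou', np.float64(0.719), 'conf', 0.47)
scene lid_center ([0.6263, -0.1449], 'iou', np.float64(0.951), 'conf', 0.89)
scene basket_center ([0.6134, 0.1323], 'iou', np.float64(0.921), 'conf', 0.57)
scene holder_seat ([0.6113, 0.2859], 'iou', np.float64(0.949), 'conf', 0.66)
```

Fits agree across cameras within about 2 mm: jar (0.455,-0.302), basket (0.6135,0.132), lid (0.626,-0.1455), filter (0.5945,-0.296), holder (0.6115,0.286). Next I grasp the jar.

Emit:
{"method": "jog_arm", "body": {"newtons": 35, "steps": [{"x": 0.017,"y": 0.011,"z": 0,"rx": 0,"ry": 0,"rz": 0,"hand": 0},{"x": 0,"y": 0,"z": 0.015,"rx": 0,"ry": 0,"rz": 0,"hand": 0},{"x": 0,"y": 0,"z": 0.03,"rx": 0,"ry": 0,"rz": 0,"hand": 0},{"x": 0,"y": 0,"z": 0.03,"rx": 0,"ry": 0,"rz": 0,"hand": 0},{"x": 0,"y": 0,"z": 0.03,"rx": 0,"ry": 0,"rz": 0,"hand": 0},{"x": 0,"y": 0,"z": 0.03,"rx": 0,"ry": 0,"rz": 0,"hand": 0},{"x": 0,"y": 0,"z": 0.025,"rx": 0,"ry": 0,"rz": 0,"hand": 0},{"x": 0,"y": 0,"z": 0.02,"rx": 0,"ry": 0,"rz": 0,"hand": 0},{"x": 0,"y": 0,"z": 0.01,"rx": 0,"ry": 0,"rz": 0,"hand": 0},{"x": 0,"y": 0,"z": 0,"rx": 0,"ry": 0,"rz": 0,"hand": 0}]}}

```text
t: 4.53
tool_pos: [0.4535, -0.3023, 0.0393]
tool_rot: [[1.0, 0.0, -0.003], [0.0, -1.0, 0.002], [-0.003, -0.002, -1.0]]
wrist_force: [-0.1, 0.6, 0.1]
width: 0.997
gripper_force: 0.0
```

Emit:
{"method": "jog_arm", "body": {"steps": [{"x": 0,"y": 0,"z": 0,"rx": 0,"ry": 0,"rz": 0,"hand": 60},{"x": 0,"y": 0,"z": 0,"rx": 0,"ry": 0,"rz": 0,"hand": 70},{"x": 0,"y": 0,"z": 0,"rx": 0,"ry": 0,"rz": 0,"hand": 85},{"x": 0,"y": 0,"z": 0,"rx": 0,"ry": 0,"rz": 0,"hand": 100},{"x": 0,"y": 0,"z": 0,"rx": 0,"ry": 0,"rz": 0,"hand": 120},{"x": 0,"y": 0,"z": 0,"rx": 0,"ry": 0,"rz": 0,"hand": 120},{"x": 0,"y": 0,"z": 0,"rx": 0,"ry": 0,"rz": 0,"hand": 120}]}}

```text
t: 5.12
tool_pos: [0.4556, -0.3035, 0.0428]
tool_rot: [[1.0, 0.0, 0.003], [0.0, -1.0, -0.002], [0.003, 0.002, -1.0]]
wrist_force: [1.4, 1.8, 6.9]
width: 0.682
gripper_force: 38.4
```

Emit:
{"method": "jog_arm", "body": {"steps": [{"x": 0,"y": 0,"z": -0.01,"rx": 0,"ry": 0,"rz": 0,"hand": 120},{"x": 0,"y": 0,"z": -0.02,"rx": 0,"ry": 0,"rz": 0,"hand": 120},{"x": 0,"y": 0,"z": -0.03,"rx": 0,"ry": 0,"rz": 0,"hand": 120},{"x": 0,"y": 0,"z": -0.03,"rx": 0,"ry": 0,"rz": 0,"hand": 120},{"x": 0,"y": 0,"z": -0.025,"rx": 0,"ry": 0,"rz": 0,"hand": 120},{"x": 0,"y": 0,"z": -0.015,"rx": 0,"ry": 0,"rz": 0,"hand": 120},{"x": 0.004,"y": -0.015,"z": 0,"rx": 0,"ry": 0,"rz": 0,"hand": 120},{"x": 0.008,"y": -0.03,"z": 0,"rx": 0,"ry": 0,"rz": 0,"hand": 120},{"x": 0.008,"y": -0.03,"z": 0,"rx": 0,"ry": 0,"rz": 0,"hand": 120},{"x": 0.008,"y": -0.03,"z": 0,"rx": 0,"ry": 0,"rz": 0,"hand": 120}]}}

```text
t: 5.95
tool_pos: [0.4823, -0.1972, 0.1723]
tool_rot: [[1.0, -0.001, 0.001], [-0.001, -1.0, -0.0], [0.001, 0.0, -1.0]]
wrist_force: [1.0, -0.8, -1.2]
width: 0.683
gripper_force: 38.1
```

Emit:
{"method": "jog_arm", "body": {"steps": [{"x": 0.008,"y": -0.03,"z": 0,"rx": 0,"ry": 0,"rz": 0,"hand": 120},{"x": 0.008,"y": -0.03,"z": 0,"rx": 0,"ry": 0,"rz": 0,"hand": 120},{"x": 0.008,"y": -0.03,"z": 0,"rx": 0,"ry": 0,"rz": 0,"hand": 120},{"x": 0.008,"y": -0.03,"z": 0,"rx": 0,"ry": 0,"rz": 0,"hand": 120},{"x": 0.008,"y": -0.03,"z": 0,"rx": 0,"ry": 0,"rz": 0,"hand": 120},{"x": 0.008,"y": -0.03,"z": 0,"rx": 0,"ry": 0,"rz": 0,"hand": 120},{"x": 0.008,"y": -0.03,"z": 0,"rx": 0,"ry": 0,"rz": 0,"hand": 120},{"x": 0.008,"y": -0.03,"z": 0,"rx": 0,"ry": 0,"rz": 0,"hand": 120},{"x": 0.008,"y": -0.03,"z": 0,"rx": 0,"ry": 0,"rz": 0,"hand": 120},{"x": 0.008,"y": -0.03,"z": 0,"rx": 0,"ry": 0,"rz": 0,"hand": 120}]}}

```text
t: 6.78
tool_pos: [0.5624, 0.1033, 0.1722]
tool_rot: [[1.0, -0.0, 0.0], [-0.0, -1.0, -0.0], [0.0, 0.0, -1.0]]
wrist_force: [0.7, -0.3, -1.1]
width: 0.68
gripper_force: 38.1
```

Emit:
{"method": "jog_arm", "body": {"steps": [{"x": 0.008,"y": -0.03,"z": 0,"rx": 0,"ry": 0,"rz": 0,"hand": 120},{"x": 0.008,"y": -0.03,"z": 0,"rx": 0,"ry": 0,"rz": 0,"hand": 120},{"x": 0.008,"y": -0.03,"z": 0,"rx": 0,"ry": 0,"rz": 0,"hand": 120},{"x": 0.008,"y": -0.03,"z": 0,"rx": 0,"ry": 0,"rz": 0,"hand": 120},{"x": 0.008,"y": -0.03,"z": 0,"rx": 0,"ry": 0,"rz": 0,"hand": 120},{"x": 0.004,"y": -0.03,"z": 0,"rx": 0,"ry": 0,"rz": 0,"hand": 120},{"x": 0,"y": 0,"z": 0,"rx": 0,"ry": 0,"rz": 0,"hand": 120},{"x": 0,"y": 0,"z": 0,"rx": 0,"ry": 0,"rz": 0,"hand": 120}]}}

```text
t: 7.45
tool_pos: [0.6054, 0.2846, 0.1716]
tool_rot: [[1.0, 0.004, -0.001], [0.004, -1.0, 0.001], [-0.001, -0.001, -1.0]]
wrist_force: [0.3, -1.1, -1.6]
width: 0.68
gripper_force: 38.2
```

```bash
python3 w.py w3; python3 fit.py wrist,top holder_seat jar_center@0.13
```

```text
t 7.45 pos [0.6054 0.2846 0.1716] F [ 0.3 -1.1 -1.6] w 0.68 g 38.181303553283215
[[1.0, 0.004, -0.001], [0.004, -1.0, 0.001], [-0.001, -0.001, -1.0]] [-0.33  0.62 -0.25  1.46  0.17  1.08 -2.18]
cam [0.673 0.284 0.314] axis [-0.27 -0.   -0.96] 309.70691628693146 321.4183171217502 199.933289024129
wrist holder_seat ([0.5675, 0.2801], 'iou', np.float64(0.303), 'conf', 0.72)
wrist jar_center ([0.6056, 0.2815], 'iou', np.float64(0.893), 'conf', 0.84)
top holder_seat ([0.611, 0.2714], 'iou', np.float64(0.46), 'conf', 0.82)
top jar_center ([0.5919, 0.2541], 'iou', np.float64(0.246), 'conf', 0.63)
```

View pics/w3.png

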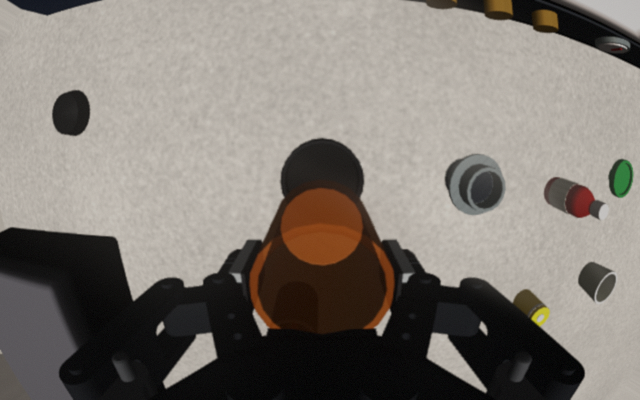

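The wrist view shows the jar upright in the grip, directly below and behind the black holder (322,175). I shift it onto the holder's axis and descend.

Emit:
{"method": "jog_arm", "body": {"steps": [{"x": 0.006,"y": -0.001,"z": 0.005,"rx": 0,"ry": 0,"rz": 0,"hand": 120},{"x": 0,"y": 0,"z": 0.02,"rx": 0,"ry": 0,"rz": 0,"hand": 120},{"x": 0,"y": 0,"z": 0.025,"rx": 0,"ry": 0,"rz": 0,"hand": 120},{"x": 0,"y": 0,"z": 0.025,"rx": 0,"ry": 0,"rz": 0,"hand": 120},{"x": 0,"y": 0,"z": 0.01,"rx": 0,"ry": 0,"rz": 0,"hand": 120},{"x": 0,"y": 0,"z": 0,"rx": 0,"ry": 0,"rz": 0,"hand": 120},{"x": 0,"y": 0,"z": 0,"rx": 0,"ry": 0,"rz": 0,"hand": 120}]}}

```text
t: 8.38
tool_pos: [0.6127, 0.2829, 0.0863]
tool_rot: [[1.0, -0.0, -0.001], [-0.0, -1.0, -0.0], [-0.001, 0.0, -1.0]]
wrist_force: [0.5, 0.2, -0.7]
width: 0.681
gripper_force: 38.2
```

```bash
python3 w.py w4; python3 fit.py scene jar_center@0.042
```

```text
t 8.38 pos [0.6127 0.2829 0.0863] F [ 0.5  0.2 -0.7] w 0.681 g 38.18642584607005
[[1.0, -0.0, -0.001], [-0.0, -1.0, -0.0], [-0.001, 0.0, -1.0]] [-0.34  0.71 -0.24  1.53  0.19  0.92 -2.21]
cam [0.68  0.282 0.229] axis [-0.27 -0.   -0.96] 309.70691628693146 321.4183171217502 199.933289024129
scene jar_center ([0.6137, 0.2829], 'iou', np.float64(0.627), 'conf', 0.75)
```

View pics/w4.png

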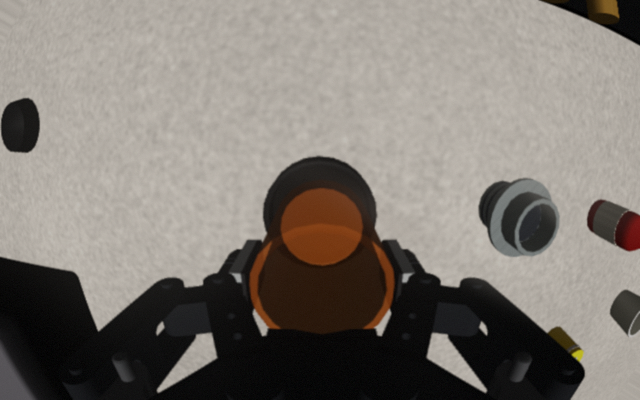

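Jar base (322,227) is centred on the holder's column (320). I keep lowering it, ending in small steps.

Emit:
{"method": "jog_arm", "body": {"steps": [{"x": -0.0005,"y": -0.0005,"z": 0.01,"rx": 0,"ry": 0,"rz": 0,"hand": 120},{"x": 0,"y": 0,"z": 0.01,"rx": 0,"ry": 0,"rz": 0,"hand": 120},{"x": 0,"y": 0,"z": 0.008,"rx": 0,"ry": 0,"rz": 0,"hand": 120},{"x": 0,"y": 0,"z": 0.004,"rx": 0,"ry": 0,"rz": 0,"hand": 120},{"x": 0,"y": 0,"z": 0.002,"rx": 0,"ry": 0,"rz": 0,"hand": 120},{"x": 0,"y": 0,"z": 0,"rx": 0,"ry": 0,"rz": 0,"hand": 120},{"x": 0,"y": 0,"z": 0,"rx": 0,"ry": 0,"rz": 0,"hand": 120}]}}

```text
t: 9.12
tool_pos: [0.612, 0.2835, 0.0522]
tool_rot: [[1.0, 0.0, -0.0], [0.0, -1.0, 0.0], [-0.0, -0.0, -1.0]]
wrist_force: [-0.1, -1.3, -1.2]
width: 0.683
gripper_force: 38.2
```

Emit:
{"method": "jog_arm", "body": {"steps": [{"x": 0,"y": 0,"z": 0.001,"rx": 0,"ry": 0,"rz": 0,"hand": 120},{"x": 0,"y": 0,"z": 0.001,"rx": 0,"ry": 0,"rz": 0,"hand": 120},{"x": 0,"y": 0,"z": 0,"rx": 0,"ry": 0,"rz": 0,"hand": 120}]}}

```text
t: 9.37
tool_pos: [0.6121, 0.2835, 0.0504]
tool_rot: [[1.0, 0.0, 0.0], [0.0, -1.0, 0.0], [0.0, -0.0, -1.0]]
wrist_force: [0.0, -0.7, -0.9]
width: 0.679
gripper_force: 38.2
```

Emit:
{"method": "jog_arm", "body": {"steps": [{"x": 0,"y": 0,"z": 0.001,"rx": 0,"ry": 0,"rz": 0,"hand": 120},{"x": 0,"y": 0,"z": 0.001,"rx": 0,"ry": 0,"rz": 0,"hand": 120},{"x": 0,"y": 0,"z": 0,"rx": 0,"ry": 0,"rz": 0,"hand": 120}]}}

```text
t: 9.62
tool_pos: [0.6121, 0.2836, 0.049]
tool_rot: [[1.0, 0.0, 0.001], [0.0, -1.0, 0.0], [0.001, -0.0, -1.0]]
wrist_force: [-0.9, -0.9, 3.7]
width: 0.681
gripper_force: 38.5
```

Contact (3.7 N) at z 0.049, as expected. I release and rise straight up.

Emit:
{"method": "jog_arm", "body": {"steps": [{"x": 0,"y": 0,"z": 0.0005,"rx": 0,"ry": 0,"rz": 0,"hand": 120},{"x": 0,"y": 0,"z": 0,"rx": 0,"ry": 0,"rz": 0,"hand": 75},{"x": 0,"y": 0,"z": 0,"rx": 0,"ry": 0,"rz": 0,"hand": 60},{"x": 0,"y": 0,"z": 0,"rx": 0,"ry": 0,"rz": 0,"hand": 30},{"x": 0,"y": 0,"z": 0,"rx": 0,"ry": 0,"rz": 0,"hand": 0},{"x": 0,"y": 0,"z": 0,"rx": 0,"ry": 0,"rz": 0,"hand": 0},{"x": 0,"y": 0,"z": 0,"rx": 0,"ry": 0,"rz": 0,"hand": 0}]}}

```text
t: 10.2
tool_pos: [0.612, 0.2834, 0.0476]
tool_rot: [[1.0, 0.0, -0.0], [0.0, -1.0, -0.0], [-0.0, 0.0, -1.0]]
wrist_force: [0.9, -0.6, -0.8]
width: 1.002
gripper_force: 0.0
```

Emit:
{"method": "jog_arm", "body": {"steps": [{"x": 0,"y": 0,"z": -0.01,"rx": 0,"ry": 0,"rz": 0,"hand": 0},{"x": 0,"y": 0,"z": -0.02,"rx": 0,"ry": 0,"rz": 0,"hand": 0},{"x": 0,"y": 0,"z": -0.03,"rx": 0,"ry": 0,"rz": 0,"hand": 0},{"x": 0,"y": 0,"z": -0.03,"rx": 0,"ry": 0,"rz": 0,"hand": 0},{"x": 0,"y": 0,"z": -0.03,"rx": 0,"ry": 0,"rz": 0,"hand": 0},{"x": 0,"y": 0,"z": -0.02,"rx": 0,"ry": 0,"rz": 0,"hand": 0},{"x": 0,"y": 0.015,"z": 0,"rx": 0,"ry": 0,"rz": 0,"hand": 0},{"x": 0,"y": 0.03,"z": 0,"rx": 0,"ry": 0,"rz": 0,"hand": 0},{"x": 0,"y": 0.03,"z": 0,"rx": 0,"ry": 0,"rz": 0,"hand": 0},{"x": 0,"y": 0.03,"z": 0,"rx": 0,"ry": 0,"rz": 0,"hand": 0}]}}

```text
t: 11.03
tool_pos: [0.6116, 0.1771, 0.1881]
tool_rot: [[1.0, 0.001, 0.0], [0.001, -1.0, -0.0], [0.0, 0.0, -1.0]]
wrist_force: [1.0, -0.0, -0.6]
width: 1.001
gripper_force: 0.0
```

Emit:
{"method": "jog_arm", "body": {"steps": [{"x": 0,"y": 0.03,"z": 0,"rx": 0,"ry": 0,"rz": 0,"hand": 0},{"x": 0,"y": 0.0165,"z": 0,"rx": 0,"ry": 0,"rz": 0,"hand": 0},{"x": 0,"y": 0,"z": 0,"rx": 0,"ry": 0,"rz": 0,"hand": 0},{"x": 0,"y": 0,"z": 0,"rx": 0,"ry": 0,"rz": 0,"hand": 0}]}}

```text
t: 11.37
tool_pos: [0.612, 0.1303, 0.188]
tool_rot: [[1.0, -0.003, 0.0], [-0.003, -1.0, -0.0], [0.0, 0.0, -1.0]]
wrist_force: [0.2, 0.9, -0.3]
width: 1.006
gripper_force: 0.0
```

```bash
python3 w.py w5; python3 fit.py wrist,scene,top jar_center@0.006 basket_center
```

```text
t 11.37 pos [0.612  0.1303 0.188 ] F [ 0.2  0.9 -0.3] w 1.006 g 0.0
[[1.0, -0.003, 0.0], [-0.003, -1.0, -0.0], [0.0, 0.0, -1.0]] [-0.09  0.54 -0.26  1.56  0.15  1.05 -1.96]
cam [0.679 0.129 0.331] axis [-0.27  0.   -0.96] 309.70691628693146 321.4183171217502 199.933289024129
wrist jar_center None
wrist basket_center ([0.6129, 0.1304], 'iou', np.float64(0.981), 'conf', 0.57)
scene jar_center ([0.6124, 0.2847], 'iou', np.float64(0.916), 'conf', 0.61)
scene basket_center ([0.614, 0.1332], 'iou', np.float64(0.945), 'conf', 0.72)
top jar_center ([0.6109, 0.284], 'iou', np.float64(0.402), 'conf', 0.71)
top basket_center ([0.4657, -0.1398], 'iou', np.float64(0.816), 'conf', 0.75)
```

View pics/w5.png

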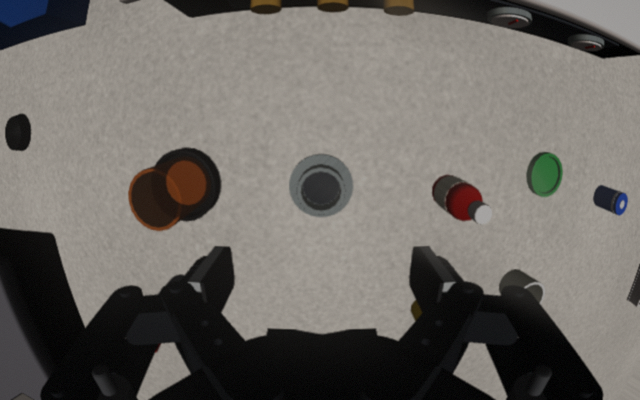

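The jar stands upright in the holder (base about (187,183), rim (157,198)), and the basket is below the gripper at (321,186). Now I grip the collar.

Emit:
{"method": "jog_arm", "body": {"newtons": 40, "steps": [{"x": 0.001,"y": -0.001,"z": 0.02,"rx": 0,"ry": 0,"rz": 0,"hand": 0},{"x": 0,"y": 0,"z": 0.03,"rx": 0,"ry": 0,"rz": 0,"hand": 0},{"x": 0,"y": 0,"z": 0.03,"rx": 0,"ry": 0,"rz": 0,"hand": 0},{"x": 0,"y": 0,"z": 0.025,"rx": 0,"ry": 0,"rz": 0,"hand": 0},{"x": 0,"y": 0,"z": 0.02,"rx": 0,"ry": 0,"rz": 0,"hand": 0},{"x": 0,"y": 0,"z": 0.01,"rx": 0,"ry": 0,"rz": 0,"hand": 0},{"x": 0,"y": 0,"z": 0.007,"rx": 0,"ry": 0,"rz": 0,"hand": 0},{"x": 0,"y": 0,"z": 0,"rx": 0,"ry": 0,"rz": 0,"hand": 0},{"x": 0,"y": 0,"z": 0,"rx": 0,"ry": 0,"rz": 0,"hand": 0},{"x": 0,"y": 0,"z": 0,"rx": 0,"ry": 0,"rz": 0,"hand": 0}]}}

```text
t: 12.7
tool_pos: [0.6139, 0.1333, 0.0472]
tool_rot: [[1.0, 0.0, 0.002], [0.0, -1.0, 0.001], [0.002, -0.001, -1.0]]
wrist_force: [1.0, -0.1, 0.3]
width: 0.997
gripper_force: 0.0
```

Emit:
{"method": "jog_arm", "body": {"steps": [{"x": 0,"y": 0,"z": 0,"rx": 0,"ry": 0,"rz": 0,"hand": 60},{"x": 0,"y": 0,"z": 0,"rx": 0,"ry": 0,"rz": 0,"hand": 90},{"x": 0,"y": 0,"z": 0,"rx": 0,"ry": 0,"rz": 0,"hand": 110},{"x": 0,"y": 0,"z": 0,"rx": 0,"ry": 0,"rz": 0,"hand": 120},{"x": 0,"y": 0,"z": 0,"rx": 0,"ry": 0,"rz": 0,"hand": 130},{"x": 0,"y": 0,"z": 0,"rx": 0,"ry": 0,"rz": 0,"hand": 160},{"x": 0,"y": 0,"z": 0,"rx": 0,"ry": 0,"rz": 0,"hand": 160},{"x": 0,"y": 0,"z": 0,"rx": 0,"ry": 0,"rz": 0,"hand": 160}]}}

```text
t: 13.37
tool_pos: [0.6135, 0.1327, 0.0466]
tool_rot: [[1.0, -0.0, 0.001], [-0.0, -1.0, -0.0], [0.001, 0.0, -1.0]]
wrist_force: [-0.8, -1.4, 5.1]
width: 0.495
gripper_force: 39.7
```

```bash
python3 w.py w6
```

```text
t 13.37 pos [0.6135 0.1327 0.0466] F [-0.8 -1.4  5.1] w 0.495 g 39.7497398671112
[[1.0, -0.0, 0.001], [-0.0, -1.0, -0.0], [0.001, 0.0, -1.0]] [-0.12  0.7  -0.22  1.71  0.21  0.76 -2.01]
cam [0.681 0.132 0.189] axis [-0.27 -0.   -0.96] 309.70691628693146 321.4183171217502 199.933289024129
```

View pics/w6.png

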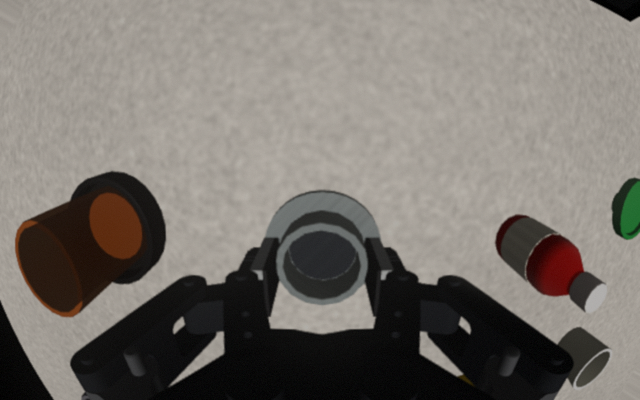

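The collar is held between the pads above the flange (322,262). Lift and carry it to the jar.

Emit:
{"method": "jog_arm", "body": {"steps": [{"x": 0,"y": 0,"z": -0.005,"rx": 0,"ry": 0,"rz": 0,"hand": 160},{"x": 0,"y": 0,"z": -0.015,"rx": 0,"ry": 0,"rz": 0,"hand": 160},{"x": 0,"y": 0,"z": -0.025,"rx": 0,"ry": 0,"rz": 0,"hand": 160},{"x": 0,"y": 0,"z": -0.03,"rx": 0,"ry": 0,"rz": 0,"hand": 160},{"x": 0,"y": 0,"z": -0.03,"rx": 0,"ry": 0,"rz": 0,"hand": 160},{"x": 0,"y": 0,"z": -0.02,"rx": 0,"ry": 0,"rz": 0,"hand": 160},{"x": 0,"y": -0.01,"z": -0.005,"rx": 0,"ry": 0,"rz": 0,"hand": 160},{"x": 0,"y": -0.02,"z": 0,"rx": 0,"ry": 0,"rz": 0,"hand": 160},{"x": 0,"y": -0.025,"z": 0,"rx": 0,"ry": 0,"rz": 0,"hand": 160},{"x": 0,"y": -0.025,"z": 0,"rx": 0,"ry": 0,"rz": 0,"hand": 160}]}}

```text
t: 14.25
tool_pos: [0.6125, 0.2138, 0.1751]
tool_rot: [[1.0, -0.001, -0.001], [-0.001, -1.0, -0.0], [-0.001, 0.0, -1.0]]
wrist_force: [-0.2, 0.5, -1.9]
width: 0.494
gripper_force: 40.9
```

Emit:
{"method": "jog_arm", "body": {"steps": [{"x": 0,"y": -0.025,"z": 0,"rx": 0,"ry": 0,"rz": 0,"hand": 160},{"x": 0,"y": -0.025,"z": 0,"rx": 0,"ry": 0,"rz": 0,"hand": 160},{"x": 0,"y": -0.015,"z": 0,"rx": 0,"ry": 0,"rz": 0,"hand": 160},{"x": 0,"y": -0.0075,"z": 0,"rx": 0,"ry": 0,"rz": 0,"hand": 160},{"x": 0,"y": 0,"z": 0,"rx": 0,"ry": 0,"rz": 0,"hand": 160},{"x": 0,"y": 0,"z": 0,"rx": 0,"ry": 0,"rz": 0,"hand": 160},{"x": 0,"y": 0,"z": 0,"rx": 0,"ry": 0,"rz": 0,"hand": 160}]}}

```text
t: 14.83
tool_pos: [0.6135, 0.2832, 0.1756]
tool_rot: [[1.0, -0.002, -0.0], [-0.002, -1.0, -0.002], [-0.0, 0.002, -1.0]]
wrist_force: [-0.0, -0.2, -1.6]
width: 0.495
gripper_force: 40.9
```

```bash
python3 w.py w7; python3 fit.py wrist,scene jar_center@0.006 basket_center@0.13
```

```text
t 14.83 pos [0.6135 0.2832 0.1756] F [-0.  -0.2 -1.6] w 0.495 g 40.87441473500803
[[1.0, -0.002, -0.0], [-0.002, -1.0, -0.002], [-0.0, 0.002, -1.0]] [-0.33  0.63 -0.25  1.43  0.17  1.1  -2.18]
cam [0.681 0.282 0.318] axis [-0.27 -0.   -0.96] 309.70691628693146 321.4183171217502 199.933289024129
wrist jar_center ([0.6274, 0.2835], 'iou', np.float64(0.396), 'conf', 0.74)
wrist basket_center ([0.6139, 0.2817], 'iou', np.float64(0.886), 'conf', 0.84)
scene jar_center ([0.613, 0.2856], 'iou', np.float64(0.816), 'conf', 0.84)
scene basket_center ([0.615, 0.2858], 'iou', np.float64(0.72), 'conf', 0.89)
```

View pics/w7.png

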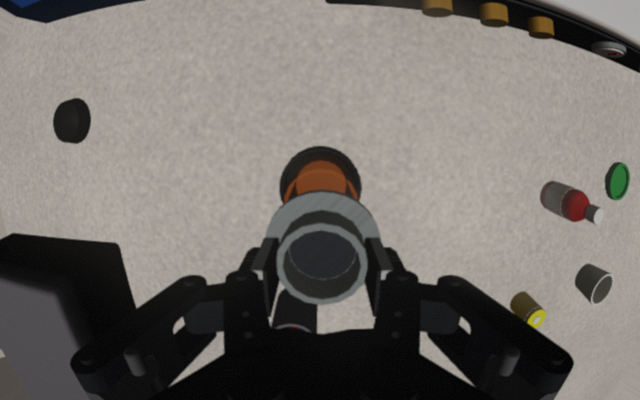

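Basket (322,262) and jar (321,180) line up in the image. I lower it slowly into the mouth.

Emit:
{"method": "jog_arm", "body": {"steps": [{"x": -0.001,"y": -0.0005,"z": 0.01,"rx": 0,"ry": 0,"rz": 0,"hand": 160},{"x": 0,"y": 0,"z": 0.015,"rx": 0,"ry": 0,"rz": 0,"hand": 160},{"x": 0,"y": 0,"z": 0.01,"rx": 0,"ry": 0,"rz": 0,"hand": 160},{"x": 0,"y": 0,"z": 0.005,"rx": 0,"ry": 0,"rz": 0,"hand": 160},{"x": 0,"y": 0,"z": 0.005,"rx": 0,"ry": 0,"rz": 0,"hand": 160},{"x": 0,"y": 0,"z": 0.005,"rx": 0,"ry": 0,"rz": 0,"hand": 160},{"x": 0,"y": 0,"z": 0,"rx": 0,"ry": 0,"rz": 0,"hand": 160}]}}

```text
t: 15.77
tool_pos: [0.6117, 0.2858, 0.1248]
tool_rot: [[1.0, 0.0, -0.001], [0.0, -1.0, -0.001], [-0.001, 0.001, -1.0]]
wrist_force: [-1.0, -0.4, -1.9]
width: 0.496
gripper_force: 40.9
```

Emit:
{"method": "jog_arm", "body": {"steps": [{"x": 0,"y": 0,"z": 0.007,"rx": 0,"ry": 0,"rz": 0,"hand": 160},{"x": 0,"y": 0,"z": 0.007,"rx": 0,"ry": 0,"rz": 0,"hand": 160},{"x": 0,"y": 0,"z": 0.006,"rx": 0,"ry": 0,"rz": 0,"hand": 160},{"x": 0,"y": 0,"z": 0.003,"rx": 0,"ry": 0,"rz": 0,"hand": 160},{"x": 0,"y": 0,"z": 0.002,"rx": 0,"ry": 0,"rz": 0,"hand": 160},{"x": 0,"y": 0,"z": 0,"rx": 0,"ry": 0,"rz": 0,"hand": 160},{"x": 0,"y": 0,"z": 0,"rx": 0,"ry": 0,"rz": 0,"hand": 160}]}}

```text
t: 16.35
tool_pos: [0.612, 0.286, 0.1008]
tool_rot: [[1.0, 0.0, 0.0], [0.0, -1.0, 0.0], [0.0, -0.0, -1.0]]
wrist_force: [-0.4, 0.2, -0.8]
width: 0.5
gripper_force: 40.9
```

Emit:
{"method": "jog_arm", "body": {"steps": [{"x": 0,"y": 0,"z": 0.001,"rx": 0,"ry": 0,"rz": 0,"hand": 160},{"x": 0,"y": 0,"z": 0.001,"rx": 0,"ry": 0,"rz": 0,"hand": 160},{"x": 0,"y": 0,"z": 0.001,"rx": 0,"ry": 0,"rz": 0,"hand": 160},{"x": 0,"y": 0,"z": 0,"rx": 0,"ry": 0,"rz": 0,"hand": 160}]}}

```text
t: 16.68
tool_pos: [0.6119, 0.286, 0.0977]
tool_rot: [[1.0, 0.0, -0.0], [0.0, -1.0, -0.0], [-0.0, 0.0, -1.0]]
wrist_force: [-0.7, -0.9, -1.5]
width: 0.496
gripper_force: 40.9
```

Emit:
{"method": "jog_arm", "body": {"steps": [{"x": 0,"y": 0,"z": 0.001,"rx": 0,"ry": 0,"rz": 0,"hand": 160},{"x": 0,"y": 0,"z": 0,"rx": 0,"ry": 0,"rz": 0,"hand": 160},{"x": 0,"y": 0,"z": 0,"rx": 0,"ry": 0,"rz": 0,"hand": 160}]}}

```text
t: 16.93
tool_pos: [0.6121, 0.286, 0.097]
tool_rot: [[1.0, 0.0, 0.0], [0.0, -1.0, 0.0], [0.0, -0.0, -1.0]]
wrist_force: [-1.2, -0.6, 0.0]
width: 0.494
gripper_force: 41.0
```

Emit:
{"method": "jog_arm", "body": {"steps": [{"x": 0,"y": 0,"z": 0.001,"rx": 0,"ry": 0,"rz": 0,"hand": 160},{"x": 0,"y": 0,"z": 0,"rx": 0,"ry": 0,"rz": 0,"hand": 160},{"x": 0,"y": 0,"z": 0,"rx": 0,"ry": 0,"rz": 0,"hand": 160}]}}

```text
t: 17.18
tool_pos: [0.6125, 0.2866, 0.0969]
tool_rot: [[1.0, 0.0, 0.002], [0.0, -1.0, 0.001], [0.002, -0.001, -1.0]]
wrist_force: [-0.4, 1.6, 4.4]
width: 0.495
gripper_force: 41.4
```

Seated at z 0.0969 (predicted 0.0966) with 4.4 N. I release, rise and go to the lid.

Emit:
{"method": "jog_arm", "body": {"steps": [{"x": 0,"y": 0,"z": 0,"rx": 0,"ry": 0,"rz": 0,"hand": 120},{"x": 0,"y": 0,"z": 0,"rx": 0,"ry": 0,"rz": 0,"hand": 100},{"x": 0,"y": 0,"z": 0,"rx": 0,"ry": 0,"rz": 0,"hand": 60},{"x": 0,"y": 0,"z": 0,"rx": 0,"ry": 0,"rz": 0,"hand": 20},{"x": 0,"y": 0,"z": 0,"rx": 0,"ry": 0,"rz": 0,"hand": 0},{"x": 0,"y": 0,"z": 0,"rx": 0,"ry": 0,"rz": 0,"hand": 0},{"x": 0,"y": 0,"z": -0.01,"rx": 0,"ry": 0,"rz": 0,"hand": 0},{"x": 0,"y": 0,"z": -0.03,"rx": 0,"ry": 0,"rz": 0,"hand": 0},{"x": 0,"y": 0,"z": -0.035,"rx": 0,"ry": 0,"rz": 0,"hand": 0},{"x": 0,"y": 0,"z": -0.025,"rx": 0,"ry": 0,"rz": 0,"hand": 0}]}}

```text
t: 18.02
tool_pos: [0.6124, 0.2864, 0.1991]
tool_rot: [[1.0, 0.0, 0.002], [0.0, -1.0, 0.001], [0.002, -0.001, -1.0]]
wrist_force: [0.2, 1.1, 0.1]
width: 1.003
gripper_force: 0.0
```

```bash
python3 fit.py wrist,scene,top basket_center@0.05 lid_center
```

```text
wrist basket_center ([0.6122, 0.2851], 'iou', np.float64(0.979), 'conf', 0.8)
wrist lid_center ([0.6185, 0.2827], 'iou', np.float64(0.15), 'conf', 0.57)
scene basket_center ([0.6133, 0.2875], 'iou', np.float64(0.867), 'conf', 0.62)
scene lid_center ([0.6277, -0.1443], 'iou', np.float64(0.947), 'conf', 0.64)
top basket_center ([0.6137, 0.2862], 'iou', np.float64(0.781), 'conf', 0.79)
top lid_center ([0.6259, -0.1449], 'iou', np.float64(0.925), 'conf', 0.92)
```

Emit:
{"method": "jog_arm", "body": {"steps": [{"x": 0,"y": 0.015,"z": 0,"rx": 0,"ry": 0,"rz": 0,"hand": 0},{"x": 0.001,"y": 0.03,"z": 0,"rx": 0,"ry": 0,"rz": 0,"hand": 0},{"x": 0.001,"y": 0.035,"z": 0,"rx": 0,"ry": 0,"rz": 0,"hand": 0},{"x": 0.001,"y": 0.035,"z": 0,"rx": 0,"ry": 0,"rz": 0,"hand": 0},{"x": 0.001,"y": 0.035,"z": 0,"rx": 0,"ry": 0,"rz": 0,"hand": 0},{"x": 0.002,"y": 0.035,"z": 0,"rx": 0,"ry": 0,"rz": 0,"hand": 0},{"x": 0.001,"y": 0.035,"z": 0,"rx": 0,"ry": 0,"rz": 0,"hand": 0},{"x": 0.001,"y": 0.035,"z": 0,"rx": 0,"ry": 0,"rz": 0,"hand": 0},{"x": 0.001,"y": 0.035,"z": 0,"rx": 0,"ry": 0,"rz": 0,"hand": 0},{"x": 0.001,"y": 0.035,"z": 0,"rx": 0,"ry": 0,"rz": 0,"hand": 0}]}}

```text
t: 19.3
tool_pos: [0.6211, -0.0421, 0.1955]
tool_rot: [[1.0, -0.001, -0.001], [-0.001, -1.0, -0.001], [-0.001, 0.001, -1.0]]
wrist_force: [1.0, -0.4, -1.0]
width: 0.999
gripper_force: 0.0
```

Emit:
{"method": "jog_arm", "body": {"steps": [{"x": 0.001,"y": 0.035,"z": 0,"rx": 0,"ry": 0,"rz": 0,"hand": 0},{"x": 0.001,"y": 0.035,"z": 0,"rx": 0,"ry": 0,"rz": 0,"hand": 0},{"x": 0.001,"y": 0.025,"z": 0,"rx": 0,"ry": 0,"rz": 0,"hand": 0},{"x": 0.001,"y": 0.012,"z": 0,"rx": 0,"ry": 0,"rz": 0,"hand": 0},{"x": 0,"y": 0,"z": 0,"rx": 0,"ry": 0,"rz": 0,"hand": 0},{"x": 0,"y": 0,"z": 0,"rx": 0,"ry": 0,"rz": 0,"hand": 0},{"x": 0,"y": 0,"z": 0,"rx": 0,"ry": 0,"rz": 0,"hand": 0}]}}

```text
t: 19.88
tool_pos: [0.626, -0.1437, 0.1957]
tool_rot: [[1.0, 0.002, -0.0], [0.002, -1.0, 0.002], [-0.0, -0.002, -1.0]]
wrist_force: [0.3, 0.5, 0.9]
width: 1.004
gripper_force: 0.0
```

```bash
python3 w.py w8; python3 fit.py wrist,scene basket_center@0.05 lid_center filter_center
```

```text
t 19.88 pos [ 0.626  -0.1437  0.1957] F [0.3 0.5 0.9] w 1.004 g 0.0
[[1.0, 0.002, -0.0], [0.002, -1.0, 0.002], [-0.0, -0.002, -1.0]] [ 0.33  0.56 -0.24  1.5   0.14  1.09 -1.51]
cam [ 0.693 -0.145  0.338] axis [-0.27  0.   -0.96] 309.70691628693146 321.4183171217502 199.933289024129
wrist basket_center ([0.6045, 0.3347], 'iou', np.float64(0.738), 'conf', 0.74)
wrist lid_center ([0.6262, -0.1464], 'iou', np.float64(0.955), 'conf', 0.95)
wrist filter_center ([0.5951, -0.2971], 'iou', np.float64(0.963), 'conf', 0.91)
scene basket_center ([0.6121, 0.2864], 'iou', np.float64(0.877), 'conf', 0.73)
scene lid_center ([0.6277, -0.1441], 'iou', np.float64(0.947), 'conf', 0.72)
scene filter_center ([0.5952, -0.2936], 'iou', np.float64(0.901), 'conf', 0.48)
```

View pics/w8.png

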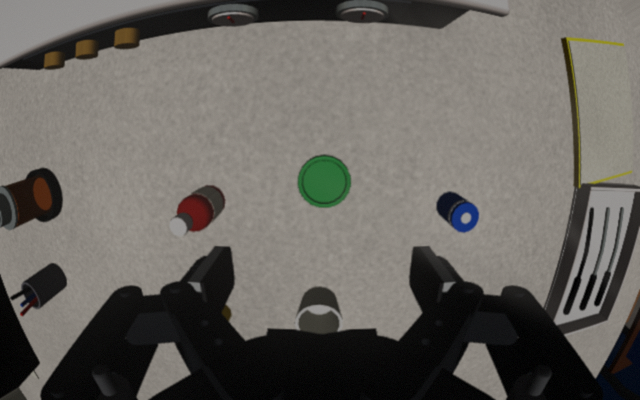

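The lid is below the gripper at (325,181), with the blue filter to the right at (460,213) and nothing in the fingers' way. Grasp the dish.

Emit:
{"method": "jog_arm", "body": {"newtons": 35, "steps": [{"x": 0.0005,"y": 0.001,"z": 0.02,"rx": 0,"ry": 0,"rz": 0,"hand": 0},{"x": 0,"y": 0,"z": 0.03,"rx": 0,"ry": 0,"rz": 0,"hand": 0},{"x": 0,"y": 0,"z": 0.035,"rx": 0,"ry": 0,"rz": 0,"hand": 0},{"x": 0,"y": 0,"z": 0.035,"rx": 0,"ry": 0,"rz": 0,"hand": 0},{"x": 0,"y": 0,"z": 0.03,"rx": 0,"ry": 0,"rz": 0,"hand": 0},{"x": 0,"y": 0,"z": 0.02,"rx": 0,"ry": 0,"rz": 0,"hand": 0},{"x": 0,"y": 0,"z": 0.01,"rx": 0,"ry": 0,"rz": 0,"hand": 0},{"x": 0,"y": 0,"z": 0.005,"rx": 0,"ry": 0,"rz": 0,"hand": 0},{"x": 0,"y": 0,"z": 0,"rx": 0,"ry": 0,"rz": 0,"hand": 0},{"x": 0,"y": 0,"z": 0,"rx": 0,"ry": 0,"rz": 0,"hand": 0}]}}

```text
t: 21.17
tool_pos: [0.6274, -0.1471, 0.0119]
tool_rot: [[1.0, 0.0, 0.002], [0.0, -1.0, -0.0], [0.002, 0.0, -1.0]]
wrist_force: [0.2, 0.8, 0.3]
width: 1.0
gripper_force: 0.0
```

Emit:
{"method": "jog_arm", "body": {"steps": [{"x": 0,"y": -0.001,"z": 0.003,"rx": 0,"ry": 0,"rz": 0,"hand": 0},{"x": 0,"y": 0,"z": 0,"rx": 0,"ry": 0,"rz": 0,"hand": 60},{"x": 0,"y": 0,"z": 0,"rx": 0,"ry": 0,"rz": 0,"hand": 70},{"x": 0,"y": 0,"z": 0,"rx": 0,"ry": 0,"rz": 0,"hand": 80},{"x": 0,"y": 0,"z": 0,"rx": 0,"ry": 0,"rz": 0,"hand": 90},{"x": 0,"y": 0,"z": 0,"rx": 0,"ry": 0,"rz": 0,"hand": 120},{"x": 0,"y": 0,"z": 0,"rx": 0,"ry": 0,"rz": 0,"hand": 130},{"x": 0,"y": 0,"z": 0,"rx": 0,"ry": 0,"rz": 0,"hand": 130}]}}

```text
t: 21.83
tool_pos: [0.627, -0.146, 0.0089]
tool_rot: [[1.0, 0.0, 0.001], [0.0, -1.0, -0.0], [0.001, 0.0, -1.0]]
wrist_force: [-1.9, 0.4, 5.5]
width: 0.641
gripper_force: 35.8
```

Emit:
{"method": "jog_arm", "body": {"steps": [{"x": 0,"y": 0,"z": -0.005,"rx": 0,"ry": 0,"rz": 0,"hand": 130},{"x": 0,"y": 0,"z": -0.015,"rx": 0,"ry": 0,"rz": 0,"hand": 130},{"x": 0,"y": 0,"z": -0.01,"rx": 0,"ry": 0,"rz": 0,"hand": 130},{"x": 0,"y": 0,"z": 0,"rx": 0,"ry": 0,"rz": 0,"hand": 130}]}}

```text
t: 22.17
tool_pos: [0.6281, -0.1463, 0.0403]
tool_rot: [[1.0, -0.0, 0.004], [-0.0, -1.0, -0.001], [0.004, 0.001, -1.0]]
wrist_force: [0.8, -0.1, -0.8]
width: 0.641
gripper_force: 37.1
```

```bash
python3 w.py w9; python3 fit.py wrist,scene lid_center@0.03
```

```text
t 22.17 pos [ 0.6281 -0.1463  0.0403] F [ 0.8 -0.1 -0.8] w 0.641 g 37.133618239313364
[[1.0, -0.0, 0.004], [-0.0, -1.0, -0.001], [0.004, 0.001, -1.0]] [ 0.31  0.73 -0.21  1.66  0.2   0.77 -1.56]
cam [ 0.695 -0.147  0.183] axis [-0.26 -0.   -0.96] 309.70691628693146 321.4183171217502 199.933289024129
wrist lid_center ([0.6261, -0.147], 'iou', np.float64(0.955), 'conf', 0.83)
scene lid_center ([0.6296, -0.1406], 'iou', np.float64(0.414), 'conf', 0.49)
```

View pics/w9.png

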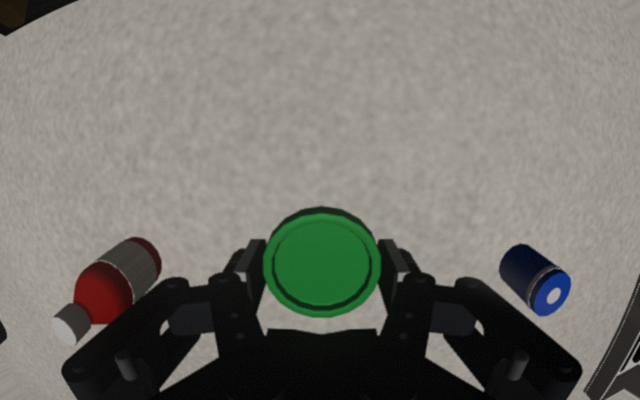

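The lid is held level in the pads at (322,262). I carry it over the basket.

Emit:
{"method": "jog_arm", "body": {"steps": [{"x": 0,"y": 0,"z": -0.02,"rx": 0,"ry": 0,"rz": 0,"hand": 130},{"x": 0,"y": 0,"z": -0.03,"rx": 0,"ry": 0,"rz": 0,"hand": 130},{"x": 0,"y": 0,"z": -0.03,"rx": 0,"ry": 0,"rz": 0,"hand": 130},{"x": 0,"y": 0,"z": -0.03,"rx": 0,"ry": 0,"rz": 0,"hand": 130},{"x": 0,"y": 0,"z": -0.02,"rx": 0,"ry": 0,"rz": 0,"hand": 130},{"x": 0,"y": -0.015,"z": 0,"rx": 0,"ry": 0,"rz": 0,"hand": 130},{"x": -0.001,"y": -0.03,"z": 0,"rx": 0,"ry": 0,"rz": 0,"hand": 130},{"x": -0.001,"y": -0.03,"z": 0,"rx": 0,"ry": 0,"rz": 0,"hand": 130},{"x": -0.001,"y": -0.03,"z": 0,"rx": 0,"ry": 0,"rz": 0,"hand": 130},{"x": -0.001,"y": -0.03,"z": 0,"rx": 0,"ry": 0,"rz": 0,"hand": 130}]}}

```text
t: 23.25
tool_pos: [0.6216, -0.0091, 0.1664]
tool_rot: [[1.0, 0.0, -0.002], [0.0, -1.0, 0.0], [-0.002, -0.0, -1.0]]
wrist_force: [0.8, 0.2, -0.4]
width: 0.641
gripper_force: 37.3
```

Emit:
{"method": "jog_arm", "body": {"steps": [{"x": -0.001,"y": -0.03,"z": 0,"rx": 0,"ry": 0,"rz": 0,"hand": 130},{"x": -0.001,"y": -0.03,"z": 0,"rx": 0,"ry": 0,"rz": 0,"hand": 130},{"x": -0.001,"y": -0.03,"z": 0,"rx": 0,"ry": 0,"rz": 0,"hand": 130},{"x": -0.001,"y": -0.03,"z": 0,"rx": 0,"ry": 0,"rz": 0,"hand": 130},{"x": -0.001,"y": -0.03,"z": 0,"rx": 0,"ry": 0,"rz": 0,"hand": 130},{"x": -0.001,"y": -0.03,"z": 0,"rx": 0,"ry": 0,"rz": 0,"hand": 130},{"x": -0.001,"y": -0.03,"z": 0,"rx": 0,"ry": 0,"rz": 0,"hand": 130},{"x": -0.001,"y": -0.03,"z": 0,"rx": 0,"ry": 0,"rz": 0,"hand": 130},{"x": -0.001,"y": -0.03,"z": 0,"rx": 0,"ry": 0,"rz": 0,"hand": 130},{"x": -0.001,"y": -0.015,"z": 0,"rx": 0,"ry": 0,"rz": 0,"hand": 130}]}}

```text
t: 24.08
tool_pos: [0.6103, 0.2795, 0.1663]
tool_rot: [[1.0, 0.005, -0.003], [0.005, -1.0, 0.002], [-0.003, -0.002, -1.0]]
wrist_force: [0.2, 1.8, -1.2]
width: 0.638
gripper_force: 37.3
```

Emit:
{"method": "jog_arm", "body": {"steps": [{"x": 0,"y": -0.01,"z": 0,"rx": 0,"ry": 0,"rz": 0,"hand": 130},{"x": 0,"y": -0.002,"z": 0,"rx": 0,"ry": 0,"rz": 0,"hand": 130},{"x": 0,"y": 0,"z": 0,"rx": 0,"ry": 0,"rz": 0,"hand": 130},{"x": 0,"y": 0,"z": 0,"rx": 0,"ry": 0,"rz": 0,"hand": 130},{"x": 0,"y": 0,"z": 0,"rx": 0,"ry": 0,"rz": 0,"hand": 130}]}}

```text
t: 24.5
tool_pos: [0.6132, 0.2835, 0.1677]
tool_rot: [[1.0, -0.003, 0.0], [-0.003, -1.0, -0.001], [0.0, 0.001, -1.0]]
wrist_force: [0.2, -0.6, -1.5]
width: 0.641
gripper_force: 37.3
```

```bash
python3 w.py w10; python3 fit.py wrist,scene lid_center@0.16 basket_center@0.05
```

```text
t 24.5 pos [0.6132 0.2835 0.1677] F [ 0.2 -0.6 -1.5] w 0.641 g 37.33764482662082
[[1.0, -0.003, 0.0], [-0.003, -1.0, -0.001], [0.0, 0.001, -1.0]] [-0.34  0.64 -0.24  1.44  0.16  1.08 -2.18]
cam [0.68  0.283 0.31 ] axis [-0.27 -0.   -0.96] 309.70691628693146 321.4183171217502 199.933289024129
wrist lid_center ([0.6124, 0.2828], 'iou', np.float64(0.957), 'conf', 0.85)
wrist basket_center ([0.613, 0.2854], 'iou', np.float64(0.546), 'conf', 0.55)
scene lid_center ([0.6648, -0.124], 'iou', np.float64(0.522), 'conf', 0.72)
scene basket_center ([0.6126, 0.2858], 'iou', np.float64(0.783), 'conf', 0.82)
```

View pics/w10.png

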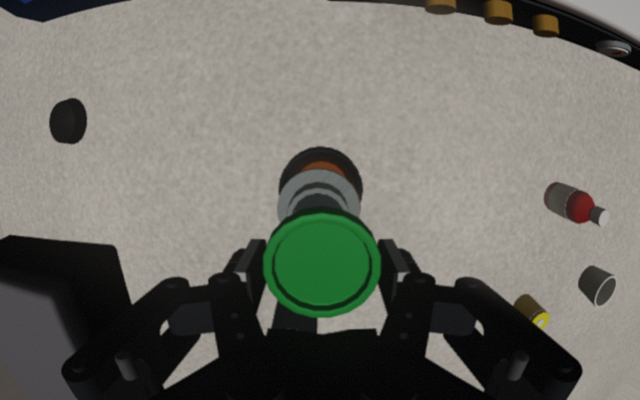

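Lid at (322,262) and collar at (320,195) differ by about 2 mm in y, so I shift it and lower.

Emit:
{"method": "jog_arm", "body": {"steps": [{"x": 0,"y": -0.002,"z": 0.01,"rx": 0,"ry": 0,"rz": 0,"hand": 130},{"x": 0,"y": 0,"z": 0.015,"rx": 0,"ry": 0,"rz": 0,"hand": 130},{"x": 0,"y": 0,"z": 0.012,"rx": 0,"ry": 0,"rz": 0,"hand": 130},{"x": 0,"y": 0,"z": 0.005,"rx": 0,"ry": 0,"rz": 0,"hand": 130},{"x": 0,"y": 0,"z": 0,"rx": 0,"ry": 0,"rz": 0,"hand": 130},{"x": 0,"y": 0,"z": 0,"rx": 0,"ry": 0,"rz": 0,"hand": 130}]}}

```text
t: 25.35
tool_pos: [0.6124, 0.288, 0.1254]
tool_rot: [[1.0, 0.0, -0.001], [0.0, -1.0, -0.0], [-0.001, 0.0, -1.0]]
wrist_force: [0.8, -0.2, 0.1]
width: 0.633
gripper_force: 37.3
```

Emit:
{"method": "jog_arm", "body": {"steps": [{"x": 0,"y": 0,"z": 0.005,"rx": 0,"ry": 0,"rz": 0,"hand": 130},{"x": 0,"y": 0,"z": 0.005,"rx": 0,"ry": 0,"rz": 0,"hand": 130},{"x": 0,"y": 0,"z": 0.003,"rx": 0,"ry": 0,"rz": 0,"hand": 130},{"x": 0,"y": 0,"z": 0.002,"rx": 0,"ry": 0,"rz": 0,"hand": 130},{"x": 0,"y": 0,"z": 0,"rx": 0,"ry": 0,"rz": 0,"hand": 130},{"x": 0,"y": 0,"z": 0,"rx": 0,"ry": 0,"rz": 0,"hand": 130}]}}

```text
t: 25.85
tool_pos: [0.6125, 0.288, 0.1107]
tool_rot: [[1.0, 0.0, -0.0], [0.0, -1.0, -0.0], [-0.0, 0.0, -1.0]]
wrist_force: [0.1, -0.1, -1.2]
width: 0.646
gripper_force: 37.3
```

Emit:
{"method": "jog_arm", "body": {"steps": [{"x": 0,"y": 0.0015,"z": 0,"rx": 0,"ry": 0,"rz": 0,"hand": 130},{"x": 0,"y": 0,"z": 0.001,"rx": 0,"ry": 0,"rz": 0,"hand": 130},{"x": 0,"y": 0,"z": 0.001,"rx": 0,"ry": 0,"rz": 0,"hand": 130},{"x": 0,"y": 0,"z": 0.001,"rx": 0,"ry": 0,"rz": 0,"hand": 130},{"x": 0,"y": 0,"z": 0,"rx": 0,"ry": 0,"rz": 0,"hand": 130}]}}

```text
t: 26.27
tool_pos: [0.6124, 0.2864, 0.1076]
tool_rot: [[1.0, 0.0, -0.0], [0.0, -1.0, -0.0], [-0.0, 0.0, -1.0]]
wrist_force: [-0.2, -0.2, 0.1]
width: 0.636
gripper_force: 37.3
```

Emit:
{"method": "jog_arm", "body": {"steps": [{"x": 0,"y": 0,"z": 0.001,"rx": 0,"ry": 0,"rz": 0,"hand": 130},{"x": 0,"y": 0,"z": 0,"rx": 0,"ry": 0,"rz": 0,"hand": 130},{"x": 0,"y": 0,"z": 0,"rx": 0,"ry": 0,"rz": 0,"hand": 130}]}}

```text
t: 26.52
tool_pos: [0.6124, 0.2865, 0.1067]
tool_rot: [[1.0, 0.0, -0.0], [0.0, -1.0, 0.0], [-0.0, -0.0, -1.0]]
wrist_force: [0.2, -0.4, -1.2]
width: 0.64
gripper_force: 37.3
```

Emit:
{"method": "jog_arm", "body": {"steps": [{"x": 0,"y": 0,"z": 0.001,"rx": 0,"ry": 0,"rz": 0,"hand": 130},{"x": 0,"y": 0,"z": 0,"rx": 0,"ry": 0,"rz": 0,"hand": 130},{"x": 0,"y": 0,"z": 0,"rx": 0,"ry": 0,"rz": 0,"hand": 130}]}}

```text
t: 26.77
tool_pos: [0.6125, 0.2866, 0.106]
tool_rot: [[1.0, 0.0, 0.0], [0.0, -1.0, 0.0], [0.0, -0.0, -1.0]]
wrist_force: [0.4, 0.2, 0.8]
width: 0.642
gripper_force: 37.4
```

Emit:
{"method": "jog_arm", "body": {"steps": [{"x": 0,"y": 0,"z": 0.001,"rx": 0,"ry": 0,"rz": 0,"hand": 130},{"x": 0,"y": 0,"z": 0,"rx": 0,"ry": 0,"rz": 0,"hand": 130},{"x": 0,"y": 0,"z": 0,"rx": 0,"ry": 0,"rz": 0,"hand": 130}]}}

```text
t: 27.02
tool_pos: [0.6128, 0.2867, 0.1059]
tool_rot: [[1.0, 0.0, 0.001], [0.0, -1.0, 0.001], [0.001, -0.001, -1.0]]
wrist_force: [-1.5, -1.5, 7.2]
width: 0.639
gripper_force: 37.9
```

Contact at z 0.1059, as predicted (0.106). I release, rise and go to the blue filter.

Emit:
{"method": "jog_arm", "body": {"steps": [{"x": 0,"y": 0,"z": 0,"rx": 0,"ry": 0,"rz": 0,"hand": 85},{"x": 0,"y": 0,"z": 0,"rx": 0,"ry": 0,"rz": 0,"hand": 70},{"x": 0,"y": 0,"z": 0,"rx": 0,"ry": 0,"rz": 0,"hand": 40},{"x": 0,"y": 0,"z": 0,"rx": 0,"ry": 0,"rz": 0,"hand": 10},{"x": 0,"y": 0,"z": 0,"rx": 0,"ry": 0,"rz": 0,"hand": 0},{"x": 0,"y": 0,"z": 0,"rx": 0,"ry": 0,"rz": 0,"hand": 0},{"x": 0,"y": 0,"z": -0.01,"rx": 0,"ry": 0,"rz": 0,"hand": 0},{"x": 0,"y": 0,"z": -0.03,"rx": 0,"ry": 0,"rz": 0,"hand": 0},{"x": 0,"y": 0,"z": -0.03,"rx": 0,"ry": 0,"rz": 0,"hand": 0},{"x": 0,"y": 0,"z": -0.025,"rx": 0,"ry": 0,"rz": 0,"hand": 0}]}}

```text
t: 27.85
tool_pos: [0.6127, 0.2867, 0.2024]
tool_rot: [[1.0, 0.0, 0.001], [0.0, -1.0, 0.001], [0.001, -0.001, -1.0]]
wrist_force: [0.2, 0.6, 0.3]
width: 1.001
gripper_force: 0.0
```

```bash
python3 w.py w11; python3 fit.py wrist,scene,top lid_center@0.097
```

```text
t 27.85 pos [0.6127 0.2867 0.2024] F [0.2 0.6 0.3] w 1.001 g 0.0
[[1.0, 0.0, 0.001], [0.0, -1.0, 0.001], [0.001, -0.001, -1.0]] [-0.34  0.61 -0.25  1.39  0.15  1.16 -2.17]
cam [0.68  0.286 0.345] axis [-0.27  0.   -0.96] 309.70691628693146 321.4183171217502 199.933289024129
wrist lid_center ([0.6118, 0.2857], 'iou', np.float64(0.933), 'conf', 0.68)
scene lid_center ([0.6128, 0.2877], 'iou', np.float64(0.924), 'conf', 0.72)
top lid_center ([0.6117, 0.2865], 'iou', np.float64(0.821), 'conf', 0.85)
```

View pics/w11.png

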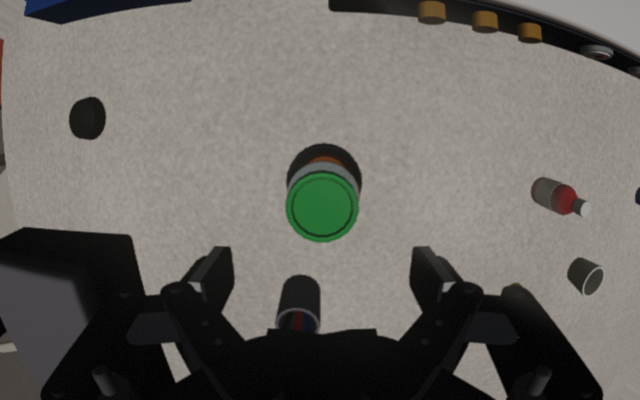

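Emit:
{"method": "jog_arm", "body": {"steps": [{"x": 0,"y": 0.015,"z": 0,"rx": 0,"ry": 0,"rz": 0,"hand": 0},{"x": -0.001,"y": 0.03,"z": 0,"rx": 0,"ry": 0,"rz": 0,"hand": 0},{"x": -0.001,"y": 0.035,"z": 0,"rx": 0,"ry": 0,"rz": 0,"hand": 0},{"x": -0.001,"y": 0.035,"z": 0,"rx": 0,"ry": 0,"rz": 0,"hand": 0},{"x": -0.001,"y": 0.035,"z": 0,"rx": 0,"ry": 0,"rz": 0,"hand": 0},{"x": -0.001,"y": 0.035,"z": 0,"rx": 0,"ry": 0,"rz": 0,"hand": 0},{"x": -0.001,"y": 0.035,"z": 0,"rx": 0,"ry": 0,"rz": 0,"hand": 0},{"x": -0.001,"y": 0.035,"z": 0,"rx": 0,"ry": 0,"rz": 0,"hand": 0},{"x": -0.001,"y": 0.035,"z": 0,"rx": 0,"ry": 0,"rz": 0,"hand": 0},{"x": -0.001,"y": 0.035,"z": 0,"rx": 0,"ry": 0,"rz": 0,"hand": 0}]}}

```text
t: 29.03
tool_pos: [0.6023, -0.0416, 0.1991]
tool_rot: [[1.0, -0.001, -0.002], [-0.001, -1.0, -0.001], [-0.001, 0.001, -1.0]]
wrist_force: [-0.1, 0.1, -0.6]
width: 0.999
gripper_force: 0.0
```

Emit:
{"method": "jog_arm", "body": {"steps": [{"x": -0.001,"y": 0.035,"z": 0,"rx": 0,"ry": 0,"rz": 0,"hand": 0},{"x": -0.001,"y": 0.035,"z": 0,"rx": 0,"ry": 0,"rz": 0,"hand": 0},{"x": -0.001,"y": 0.035,"z": 0,"rx": 0,"ry": 0,"rz": 0,"hand": 0},{"x": -0.001,"y": 0.035,"z": 0,"rx": 0,"ry": 0,"rz": 0,"hand": 0},{"x": -0.001,"y": 0.035,"z": 0,"rx": 0,"ry": 0,"rz": 0,"hand": 0},{"x": -0.001,"y": 0.035,"z": 0,"rx": 0,"ry": 0,"rz": 0,"hand": 0},{"x": -0.001,"y": 0.03,"z": 0,"rx": 0,"ry": 0,"rz": 0,"hand": 0},{"x": -0.001,"y": 0.015,"z": 0,"rx": 0,"ry": 0,"rz": 0,"hand": 0},{"x": 0,"y": 0.003,"z": 0,"rx": 0,"ry": 0,"rz": 0,"hand": 0},{"x": 0,"y": 0,"z": 0,"rx": 0,"ry": 0,"rz": 0,"hand": 0}]}}

```text
t: 29.87
tool_pos: [0.5946, -0.2975, 0.199]
tool_rot: [[1.0, -0.002, -0.001], [-0.002, -1.0, 0.001], [-0.001, -0.001, -1.0]]
wrist_force: [0.3, 0.3, -0.8]
width: 0.997
gripper_force: 0.0
```

```bash
python3 w.py w12; python3 fit.py wrist,scene filter_center lid_center@0.097
```

```text
t 29.87 pos [ 0.5946 -0.2975  0.199 ] F [ 0.3  0.3 -0.8] w 0.997 g 0.0
[[1.0, -0.002, -0.001], [-0.002, -1.0, 0.001], [-0.001, -0.001, -1.0]] [ 0.55  0.59 -0.21  1.43  0.13  1.13 -1.26]
cam [ 0.662 -0.299  0.341] axis [-0.27  0.   -0.96] 309.70691628693146 321.4183171217502 199.933289024129
wrist filter_center ([0.5947, -0.297], 'iou', np.float64(0.956), 'conf', 0.71)
wrist lid_center ([0.5121, -0.1581], 'iou', np.float64(0.02), 'conf', 0.38)
scene filter_center ([0.5961, -0.2918], 'iou', np.float64(0.796), 'conf', 0.47)
scene lid_center ([0.6114, 0.2873], 'iou', np.float64(0.938), 'conf', 0.78)
```

The wrist picture showed the lid seated level and centred at (322,207). The gripper is now over the blue filter; I lower and grip.

Emit:
{"method": "jog_arm", "body": {"newtons": 30, "steps": [{"x": 0,"y": -0.0005,"z": 0.02,"rx": 0,"ry": 0,"rz": 0,"hand": 0},{"x": 0,"y": 0,"z": 0.03,"rx": 0,"ry": 0,"rz": 0,"hand": 0},{"x": 0,"y": 0,"z": 0.035,"rx": 0,"ry": 0,"rz": 0,"hand": 0},{"x": 0,"y": 0,"z": 0.035,"rx": 0,"ry": 0,"rz": 0,"hand": 0},{"x": 0,"y": 0,"z": 0.03,"rx": 0,"ry": 0,"rz": 0,"hand": 0},{"x": 0,"y": 0,"z": 0.02,"rx": 0,"ry": 0,"rz": 0,"hand": 0},{"x": 0,"y": 0,"z": 0.009,"rx": 0,"ry": 0,"rz": 0,"hand": 0},{"x": 0,"y": 0,"z": 0,"rx": 0,"ry": 0,"rz": 0,"hand": 0},{"x": 0,"y": 0,"z": 0,"rx": 0,"ry": 0,"rz": 0,"hand": 0},{"x": 0,"y": 0,"z": 0,"rx": 0,"ry": 0,"rz": 0,"hand": 40}]}}

```text
t: 31.05
tool_pos: [0.5968, -0.2963, 0.0226]
tool_rot: [[1.0, 0.0, 0.003], [0.0, -1.0, -0.001], [0.003, 0.001, -1.0]]
wrist_force: [0.1, -0.5, 0.6]
width: 0.879
gripper_force: 0.0
```

Emit:
{"method": "jog_arm", "body": {"steps": [{"x": 0,"y": 0,"z": 0,"rx": 0,"ry": 0,"rz": 0,"hand": 100},{"x": 0,"y": 0,"z": 0,"rx": 0,"ry": 0,"rz": 0,"hand": 120},{"x": 0,"y": 0,"z": 0,"rx": 0,"ry": 0,"rz": 0,"hand": 135},{"x": 0,"y": 0,"z": 0,"rx": 0,"ry": 0,"rz": 0,"hand": 150},{"x": 0,"y": 0,"z": 0,"rx": 0,"ry": 0,"rz": 0,"hand": 160},{"x": 0,"y": 0,"z": 0,"rx": 0,"ry": 0,"rz": 0,"hand": 190},{"x": 0,"y": 0,"z": 0,"rx": 0,"ry": 0,"rz": 0,"hand": 190},{"x": 0,"y": 0,"z": 0,"rx": 0,"ry": 0,"rz": 0,"hand": 190}]}}

```text
t: 31.72
tool_pos: [0.5959, -0.2962, 0.0216]
tool_rot: [[1.0, 0.0, 0.001], [0.0, -1.0, -0.0], [0.001, 0.0, -1.0]]
wrist_force: [-0.8, 0.7, 6.4]
width: 0.388
gripper_force: 29.8
```

```bash
python3 w.py w13; python3 fit.py wrist filter_center
```

```text
t 31.72 pos [ 0.5959 -0.2962  0.0216] F [-0.8  0.7  6.4] w 0.388 g 29.80801373720169
[[1.0, 0.0, 0.001], [0.0, -1.0, -0.0], [0.001, 0.0, -1.0]] [ 0.53  0.77 -0.18  1.61  0.18  0.77 -1.3 ]
cam [ 0.663 -0.297  0.164] axis [-0.27 -0.   -0.96] 309.70691628693146 321.4183171217502 199.933289024129
wrist filter_center ([0.595, -0.2971], 'iou', np.float64(0.957), 'conf', 0.87)
```

View pics/w13.png

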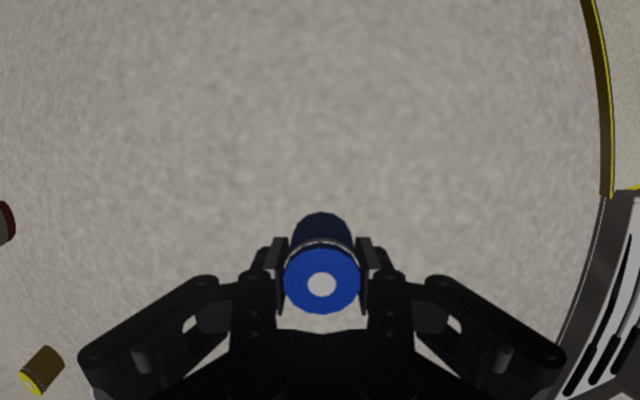

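The blue filter (321,275) is gripped upright; the yellow one stays at lower left. I carry it to the lid.

Emit:
{"method": "jog_arm", "body": {"steps": [{"x": 0,"y": 0,"z": -0.008,"rx": 0,"ry": 0,"rz": 0,"hand": 190},{"x": 0,"y": 0,"z": -0.02,"rx": 0,"ry": 0,"rz": 0,"hand": 190},{"x": 0,"y": 0,"z": -0.03,"rx": 0,"ry": 0,"rz": 0,"hand": 190},{"x": 0,"y": 0,"z": -0.035,"rx": 0,"ry": 0,"rz": 0,"hand": 190},{"x": 0,"y": 0,"z": -0.035,"rx": 0,"ry": 0,"rz": 0,"hand": 190},{"x": 0,"y": 0,"z": -0.03,"rx": 0,"ry": 0,"rz": 0,"hand": 190},{"x": 0,"y": 0,"z": -0.01,"rx": 0,"ry": 0,"rz": 0,"hand": 190},{"x": 0,"y": -0.015,"z": 0,"rx": 0,"ry": 0,"rz": 0,"hand": 190},{"x": 0.001,"y": -0.03,"z": 0,"rx": 0,"ry": 0,"rz": 0,"hand": 190},{"x": 0.001,"y": -0.03,"z": 0,"rx": 0,"ry": 0,"rz": 0,"hand": 190}]}}

```text
t: 32.7
tool_pos: [0.5962, -0.2202, 0.1872]
tool_rot: [[1.0, -0.002, -0.002], [-0.002, -1.0, 0.001], [-0.002, -0.001, -1.0]]
wrist_force: [0.5, -0.1, 0.1]
width: 0.389
gripper_force: 29.9
```

Emit:
{"method": "jog_arm", "body": {"steps": [{"x": 0.001,"y": -0.03,"z": 0,"rx": 0,"ry": 0,"rz": 0,"hand": 190},{"x": 0.001,"y": -0.03,"z": 0,"rx": 0,"ry": 0,"rz": 0,"hand": 190},{"x": 0.001,"y": -0.03,"z": 0,"rx": 0,"ry": 0,"rz": 0,"hand": 190},{"x": 0.001,"y": -0.03,"z": 0,"rx": 0,"ry": 0,"rz": 0,"hand": 190},{"x": 0.001,"y": -0.03,"z": 0,"rx": 0,"ry": 0,"rz": 0,"hand": 190},{"x": 0.001,"y": -0.03,"z": 0,"rx": 0,"ry": 0,"rz": 0,"hand": 190},{"x": 0.001,"y": -0.03,"z": 0,"rx": 0,"ry": 0,"rz": 0,"hand": 190},{"x": 0.001,"y": -0.03,"z": 0,"rx": 0,"ry": 0,"rz": 0,"hand": 190},{"x": 0.001,"y": -0.03,"z": 0,"rx": 0,"ry": 0,"rz": 0,"hand": 190},{"x": 0.001,"y": -0.03,"z": 0,"rx": 0,"ry": 0,"rz": 0,"hand": 190}]}}

```text
t: 33.53
tool_pos: [0.6057, 0.0814, 0.1869]
tool_rot: [[1.0, 0.001, -0.003], [0.001, -1.0, -0.0], [-0.003, 0.0, -1.0]]
wrist_force: [0.6, 0.2, 0.1]
width: 0.386
gripper_force: 29.9
```

Emit:
{"method": "jog_arm", "body": {"steps": [{"x": 0.001,"y": -0.03,"z": 0,"rx": 0,"ry": 0,"rz": 0,"hand": 190},{"x": 0.001,"y": -0.03,"z": 0,"rx": 0,"ry": 0,"rz": 0,"hand": 190},{"x": 0.001,"y": -0.03,"z": 0,"rx": 0,"ry": 0,"rz": 0,"hand": 190},{"x": 0.001,"y": -0.03,"z": 0,"rx": 0,"ry": 0,"rz": 0,"hand": 190},{"x": 0.0005,"y": -0.03,"z": 0,"rx": 0,"ry": 0,"rz": 0,"hand": 190},{"x": 0,"y": -0.03,"z": 0,"rx": 0,"ry": 0,"rz": 0,"hand": 190},{"x": 0,"y": -0.02,"z": 0,"rx": 0,"ry": 0,"rz": 0,"hand": 190},{"x": 0,"y": -0.0075,"z": 0,"rx": 0,"ry": 0,"rz": 0,"hand": 190},{"x": 0,"y": 0,"z": 0,"rx": 0,"ry": 0,"rz": 0,"hand": 190},{"x": 0,"y": 0,"z": 0,"rx": 0,"ry": 0,"rz": 0,"hand": 190}]}}

```text
t: 34.37
tool_pos: [0.6112, 0.2856, 0.1875]
tool_rot: [[1.0, 0.0, -0.002], [0.0, -1.0, -0.002], [-0.002, 0.002, -1.0]]
wrist_force: [0.7, -0.8, -0.5]
width: 0.388
gripper_force: 30.0
```

```bash
python3 w.py w14; python3 fit.py wrist,scene filter_center@0.168 lid_center@0.097
```

```text
t 34.37 pos [0.6112 0.2856 0.1875] F [ 0.7 -0.8 -0.5] w 0.388 g 29.950667023658752
[[1.0, 0.0, -0.002], [0.0, -1.0, -0.002], [-0.002, 0.002, -1.0]] [-0.34  0.62 -0.24  1.42  0.15  1.13 -2.17]
cam [0.679 0.285 0.33 ] axis [-0.27 -0.   -0.96] 309.70691628693146 321.4183171217502 199.933289024129
wrist filter_center ([0.6603, 0.2858], 'iou', np.float64(0.065), 'conf', 0.71)
wrist lid_center ([0.6118, 0.2858], 'iou', np.float64(0.621), 'conf', 0.87)
scene filter_center ([0.6156, 0.2848], 'iou', np.float64(0.607), 'conf', 0.73)
scene lid_center ([0.6133, 0.2881], 'iou', np.float64(0.867), 'conf', 0.89)
```

All 14 views are used, so I go on by the numbers: lid (0.612,0.2865), filter within about 1 mm of the TCP. Lower.

Emit:
{"method": "jog_arm", "body": {"steps": [{"x": 0.001,"y": -0.0005,"z": 0.01,"rx": 0,"ry": 0,"rz": 0,"hand": 190},{"x": 0,"y": 0,"z": 0.015,"rx": 0,"ry": 0,"rz": 0,"hand": 190},{"x": 0,"y": 0,"z": 0.01,"rx": 0,"ry": 0,"rz": 0,"hand": 190},{"x": 0,"y": 0,"z": 0.004,"rx": 0,"ry": 0,"rz": 0,"hand": 190},{"x": 0,"y": 0,"z": 0,"rx": 0,"ry": 0,"rz": 0,"hand": 190},{"x": 0,"y": 0,"z": 0,"rx": 0,"ry": 0,"rz": 0,"hand": 190},{"x": 0,"y": 0,"z": 0,"rx": 0,"ry": 0,"rz": 0,"hand": 190}]}}

```text
t: 35.3
tool_pos: [0.6133, 0.2872, 0.1504]
tool_rot: [[1.0, 0.0, 0.001], [0.0, -1.0, 0.0], [0.001, -0.0, -1.0]]
wrist_force: [0.5, -0.8, -0.4]
width: 0.387
gripper_force: 30.0
```

```bash
python3 fit.py wrist,scene,top lid_center@0.097 filter_center@0.126
```

```text
wrist lid_center ([0.6119, 0.2859], 'iou', np.float64(0.396), 'conf', 0.96)
wrist filter_center ([0.6109, 0.2864], 'iou', np.float64(0.976), 'conf', 0.9)
scene lid_center ([0.6147, 0.2885], 'iou', np.float64(0.475), 'conf', 0.82)
scene filter_center ([0.6144, 0.2854], 'iou', np.float64(0.582), 'conf', 0.79)
top lid_center ([0.617, 0.2683], 'iou', np.float64(0.149), 'conf', 0.56)
top filter_center ([0.6049, 0.2648], 'iou', np.float64(0.052), 'conf', 0.63)
```

Emit:
{"method": "jog_arm", "body": {"steps": [{"x": 0.0005,"y": 0,"z": 0.003,"rx": 0,"ry": 0,"rz": 0,"hand": 190},{"x": 0,"y": 0,"z": 0.003,"rx": 0,"ry": 0,"rz": 0,"hand": 190},{"x": 0,"y": 0,"z": 0.002,"rx": 0,"ry": 0,"rz": 0,"hand": 190},{"x": 0,"y": 0,"z": 0.001,"rx": 0,"ry": 0,"rz": 0,"hand": 190},{"x": 0,"y": 0,"z": 0,"rx": 0,"ry": 0,"rz": 0,"hand": 190},{"x": 0,"y": 0,"z": 0,"rx": 0,"ry": 0,"rz": 0,"hand": 190}]}}

```text
t: 36.25
tool_pos: [0.6134, 0.287, 0.1406]
tool_rot: [[1.0, 0.0, -0.0], [0.0, -1.0, -0.0], [-0.0, 0.0, -1.0]]
wrist_force: [-0.1, -0.5, -1.0]
width: 0.385
gripper_force: 30.0
```

Emit:
{"method": "jog_arm", "body": {"steps": [{"x": 0,"y": 0,"z": 0.001,"rx": 0,"ry": 0,"rz": 0,"hand": 190},{"x": 0,"y": 0,"z": 0,"rx": 0,"ry": 0,"rz": 0,"hand": 190},{"x": 0,"y": 0,"z": 0,"rx": 0,"ry": 0,"rz": 0,"hand": 190}]}}

```text
t: 36.5
tool_pos: [0.6135, 0.287, 0.1398]
tool_rot: [[1.0, 0.0, 0.0], [0.0, -1.0, 0.0], [0.0, -0.0, -1.0]]
wrist_force: [-0.0, 0.2, -1.0]
width: 0.389
gripper_force: 30.0
```

Emit:
{"method": "jog_arm", "body": {"steps": [{"x": 0,"y": 0,"z": 0.001,"rx": 0,"ry": 0,"rz": 0,"hand": 190},{"x": 0,"y": 0,"z": 0,"rx": 0,"ry": 0,"rz": 0,"hand": 190},{"x": 0,"y": 0,"z": 0,"rx": 0,"ry": 0,"rz": 0,"hand": 190}]}}

```text
t: 36.75
tool_pos: [0.6137, 0.2871, 0.1395]
tool_rot: [[1.0, 0.0, 0.001], [0.0, -1.0, 0.0], [0.001, -0.0, -1.0]]
wrist_force: [-1.1, -1.7, 5.4]
width: 0.388
gripper_force: 30.3
```

Contact at 0.1395, exactly the predicted height. I release gently and rise clear.

Emit:
{"method": "jog_arm", "body": {"steps": [{"x": 0,"y": 0,"z": 0,"rx": 0,"ry": 0,"rz": 0,"hand": 150},{"x": 0,"y": 0,"z": 0,"rx": 0,"ry": 0,"rz": 0,"hand": 135},{"x": 0,"y": 0,"z": 0,"rx": 0,"ry": 0,"rz": 0,"hand": 100},{"x": 0,"y": 0,"z": 0,"rx": 0,"ry": 0,"rz": 0,"hand": 50},{"x": 0,"y": 0,"z": 0,"rx": 0,"ry": 0,"rz": 0,"hand": 0},{"x": 0,"y": 0,"z": 0,"rx": 0,"ry": 0,"rz": 0,"hand": 0},{"x": 0,"y": 0,"z": -0.01,"rx": 0,"ry": 0,"rz": 0,"hand": 0},{"x": 0,"y": 0,"z": -0.025,"rx": 0,"ry": 0,"rz": 0,"hand": 0},{"x": 0,"y": 0,"z": -0.025,"rx": 0,"ry": 0,"rz": 0,"hand": 0},{"x": 0,"y": 0,"z": -0.02,"rx": 0,"ry": 0,"rz": 0,"hand": 0}]}}

```text
t: 37.58
tool_pos: [0.6138, 0.2873, 0.2213]
tool_rot: [[1.0, 0.0, 0.001], [0.0, -1.0, 0.001], [0.001, -0.001, -1.0]]
wrist_force: [0.7, 0.5, 0.6]
width: 1.003
gripper_force: 0.0
```

Emit:
{"method": "jog_arm", "body": {"steps": [{"x": -0.01,"y": 0,"z": -0.01,"rx": 0,"ry": 0,"rz": 0,"hand": 0},{"x": -0.02,"y": 0.01,"z": 0,"rx": 0,"ry": 0,"rz": 0,"hand": 0},{"x": -0.02,"y": 0.02,"z": 0,"rx": 0,"ry": 0,"rz": 0,"hand": 0},{"x": -0.02,"y": 0.02,"z": 0,"rx": 0,"ry": 0,"rz": 0,"hand": 0},{"x": -0.01,"y": 0.02,"z": 0,"rx": 0,"ry": 0,"rz": 0,"hand": 0},{"x": 0,"y": 0.02,"z": 0,"rx": 0,"ry": 0,"rz": 0,"hand": 0},{"x": 0,"y": 0,"z": 0,"rx": 0,"ry": 0,"rz": 0,"hand": 0},{"x": 0,"y": 0,"z": 0,"rx": 0,"ry": 0,"rz": 0,"hand": 0}]}}

```text
t: 38.25
tool_pos: [0.533, 0.1957, 0.2292]
tool_rot: [[1.0, -0.002, 0.0], [-0.002, -1.0, -0.0], [0.0, 0.0, -1.0]]
wrist_force: [0.3, 0.9, 0.6]
width: 0.999
gripper_force: 0.0
```

```bash
python3 fit.py wrist,scene,top filter_center@0.118 lid_center@0.097 basket_center@0.05 jar_center@0.006 spare_center; sed -i 's/"scene","top"/"scene",/' a.py; python3 a.py
```

```text
wrist filter_center ([0.6127, 0.286], 'iou', np.float64(0.953), 'conf', 0.91)
wrist lid_center ([0.6123, 0.2854], 'iou', np.float64(0.448), 'conf', 0.78)
wrist basket_center ([0.6122, 0.284], 'iou', np.float64(0.223), 'conf', 0.9)
wrist jar_center ([0.605, 0.2479], 'iou', np.float64(0.195), 'conf', 0.56)
wrist spare_center ([0.44, -0.0041], 'iou', np.float64(0.952), 'conf', 0.83)
scene filter_center ([0.6138, 0.2888], 'iou', np.float64(0.947), 'conf', 0.62)
scene lid_center ([0.613, 0.2887], 'iou', np.float64(0.508), 'conf', 0.6)
scene basket_center None
scene jar_center ([0.6116, 0.2845], 'iou', np.float64(0.366), 'conf', 0.93)
scene spare_center ([0.4419, -0.0011], 'iou', np.float64(0.942), 'conf', 0.67)
top filter_center None
top lid_center None
top basket_center None
top jar_center None
top spare_center ([0.44, -0.002], 'iou', np.float64(0.857), 'conf', 0.56)
t 39.15 pos [0.5335 0.197  0.2288] F [0.6 0.9 0.6] w 0.997 g 0.0
[[ 1.  0. -0.]
 [ 0. -1.  0.]
 [-0. -0. -1.]]
scene cam at [0.951 0.581 0.822]
holder_seat [([316.6, 375.6], 0.63, [0.6139, 0.2839])]
jar_center [([307.7, 379.3], 0.71, [0.6088, 0.2853])]
basket_center [([298.8, 378.9], 0.51, [0.5918, 0.2653])]
lid_center [([293.5, 381.5], 0.84, [0.5707, 0.2516])]
filter_center [([282.0, 388.3], 0.82, [0.5453, 0.2432])]
spare_center [([200.1, 357.3], 0.75, [0.4461, 0.0085]), ([294.4, 380.3], 0.33, [0.5799, 0.2567])]
spray [([225.4, 306.9], 0.94, [0.5897, -0.0143])]
cotton_pot [([179.9, 319.0], 0.91, [0.469, -0.1339])]
pen_cup [([293.0, 438.6], 0.64, [0.4608, 0.3186])]
```

The filter fits upright at the seated height (IoU 0.95 in both views, centred on the lid). The four other objects are where they were, and the gripper is clear.

```bash
python3 -c "
from station import workorder
print(workorder.finish_job())"
```

```text
the job is handed in; nothing more can be done
None
```

The jar, basket, lid and blue filter were set in the holder in that order and handed in at about 39 s. Each part touched down at its expected height, and the camera checks showed the filter upright and the other objects unmoved; the official verdict wasn't shown.

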